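# Take the ceramic media plates out of the filter box to drain

### The job

Throw the red bypass lever into the blue-marked notch, then lift the white hood off the media box and lay it upright on the grey drip mat. Slide every ceramic plate up out of the box and stand it upright in a slot of the blue drain rack (one plate per slot, any slot), then put the hood back on the empty box, fully home on its ledge. Leave the lever in the blue notch and the other things on the shelf where they are.

Things in the scene. Friction and masses are not known exactly. Their poses are not given: they have to be found in the camera images.
- lever (a joint): angle (rad) of the red bypass lever about the upright axis of the valve, counter-clockwise from above; stops at 0 and 1.7. It points along valve-frame angle 2.269 + value (measured from the valve's +x towards its +y). The blue-marked notch is at 1.15, a white-marked notch at 0.25 (the running position, near the start). Friction only (about 1.5 N at the grip): it stays where it is left
- lever_grip (a point): middle of the lever's upright round grip post (22 mm diameter, 47 mm tall, its middle 86 mm above the shelf surface, top at 107 mm), 100 mm from the pivot axis; moves with the lever. The lever arm below it is 16 mm wide, its upper face 62 mm above the surface
- valve: fixed grey bypass valve, 90 x 90 x 48 mm, with a grey notched sector plate of radius 115 to 141 mm, 46 mm high, round its -x side; marks on the sector: two blue teeth with a blue pad between (blue notch) and two white ones; origin on the lever's pivot axis at the shelf surface
- box: fixed black and grey media box (tub), origin under its centre. 214 mm (x) by 98 mm (y) and 45 mm high to its ledge; inside the ledge a grey lip, 190 x 74 mm outside, rises to 60 mm. Inner floor 5 mm high; four slots across it, 13 mm wide in x and 66 mm long in y, at x = -66, -22, +22, +66 mm, their ribs 60 mm high. Fits the hood either way round
- hood: loose white hood (deep cover), open below: 206 mm (x) by 90 mm (y) by 79.5 mm high without the grip, walls 4 mm, 4 mm play all round on the box's lip; origin at the centre of its lower edge. An orange grip fin on top, 70 mm along x, 16 mm thick in y, rises from 79.5 to 115 mm. On the box it rests on the ledge (origin 45 mm above the box's origin). About 0.25 kg
- mat: fixed dark grey flat drip mat, 240 mm (x) by 130 mm (y), 4 mm thick; origin under its centre
- rack: loose but heavy (0.9 kg) blue drain rack, 190 mm (x) by 90 mm (y), origin under its centre. Floor 6 mm high; four slots, 15 mm wide in x and 80 mm long in y, at x = -69, -23, +23, +69 mm, between dividers 56 mm high; side rails 27 mm high
- plate1: rigid terracotta ceramic media plate with a green top edge, 10 mm thick (x), 60 mm wide (y), 110 mm tall (z), about 0.11 kg; origin at the centre of its lower edge. Starts upright in a slot of the box, under the hood; may be absent
- plate2: rigid terracotta ceramic media plate with a green top edge, 10 mm thick (x), 60 mm wide (y), 110 mm tall (z), about 0.11 kg; origin at the centre of its lower edge. Starts upright in a slot of the box, under the hood; may be absent
- plate3: rigid terracotta ceramic media plate with a green top edge, 10 mm thick (x), 60 mm wide (y), 110 mm tall (z), about 0.11 kg; origin at the centre of its lower edge. Starts upright in a slot of the box, under the hood; may be absent
- plate4: rigid terracotta ceramic media plate with a green top edge, 10 mm thick (x), 60 mm wide (y), 110 mm tall (z), about 0.11 kg; origin at the centre of its lower edge. Starts upright in a slot of the box, under the hood; may be absent
- cave: bystander: black ceramic rock cave, 106 (x) x 150 (y) x 83 mm, open right through underneath; origin under its centre
- feeding_ring: bystander: white plastic feeding ring, 80 mm across, 12 mm high, lying flat; origin under its centre
- jar: bystander: empty glass specimen jar, 68 mm across, 100 mm high, upright; origin under its centre
- food_tin: bystander: food tin with a yellow band, 68 mm across, 80 mm high, upright; origin under its centre
- conditioner: bystander: bottle with a blue band, 60 mm across, 170 mm high, upright; origin under its centre
- brush: bystander: cleaning brush, 180 mm long, lying flat near the back
There are look-alikes about, which are no part of the job. Leave any brown or yellow look-alike of the hood alone.

How it is judged:
On the way, in this order (a step that is already met when the one before it is completed fails the run):
1. the lever is in the blue notch, with the hood still on the box (value of joint lever between 1.06 and 1.24 rad and horizontal distance between hood and box below 0.06 m), for 0.3 s.
2. the hood lies upright on the mat, let go (x of hood in the frame of mat between -0.06 and 0.06 m and y of hood in the frame of mat between -0.05 and 0.05 m and z of hood in the frame of mat between -0.005 and 0.014 m and angle between hood's own z axis and vertical below 0.1 rad and linear speed of hood below 0.02 m/s and contact force between the fingers and hood below 0.2 N), for 0.2 s.
3. every plate stands in the drain rack, let go (x of plate1 in the frame of rack between -0.085 and 0.085 m and y of plate1 in the frame of rack between -0.025 and 0.025 m and z of plate1 in the frame of rack between -0.01 and 0.018 m and angle between each of plate1, plate2, plate3, plate4's own z axis and vertical below 0.25 rad and linear speed of each of plate1, plate2, plate3, plate4 below 0.03 m/s and contact force between the fingers and plate1 below 0.2 N and x of plate2 in the frame of rack between -0.085 and 0.085 m and y of plate2 in the frame of rack between -0.025 and 0.025 m and z of plate2 in the frame of rack between -0.01 and 0.018 m and contact force between the fingers and plate2 below 0.2 N and x of plate3 in the frame of rack between -0.085 and 0.085 m and y of plate3 in the frame of rack between -0.025 and 0.025 m and z of plate3 in the frame of rack between -0.01 and 0.018 m and contact force between the fingers and plate3 below 0.2 N and x of plate4 in the frame of rack between -0.085 and 0.085 m and y of plate4 in the frame of rack between -0.025 and 0.025 m and z of plate4 in the frame of rack between -0.01 and 0.018 m and contact force between the fingers and plate4 below 0.2 N), for 0.3 s.
At the end, for the whole second after the job is handed in: The lever is within 0.09 rad of the blue notch; every plate stands in a rack slot, at most 0.25 rad off upright, its foot on the rack's floor (within 12 mm), at rest and let go; the hood sits on the box's ledge within 9 mm sideways, 5 mm in height and 0.06 rad of level, at rest (all of step 3 and value of joint lever between 1.06 and 1.24 rad and x of hood in the frame of box between -0.009 and 0.009 m and y of hood in the frame of box between -0.009 and 0.009 m and z of hood in the frame of box between 0.038 and 0.05 m and angle between hood's own z axis and vertical below 0.06 rad and angle between the x axis of hood and the x axis of box, either way round below 0.12 rad and linear speed of hood below 0.02 m/s); the robot touches nothing.
It fails at once if one of the other things on the shelf is pushed more than 5 cm from its place (distance of any of cave, feeding_ring, jar, food_tin, conditioner, brush from where it was at the start of the episode above 0.05 m).
It fails at once if the jar, the bottle or the food tin is tipped over (angle between any of jar, conditioner, food_tin's own z axis and vertical above 0.6 rad).
Of plate1, plate2, plate3, plate4 only 2 to 4 are there at a start; the rules pass over those that are not, and their reading is None.
At some moment in a run one of hood, rack may be knocked a few centimetres aside while the robot is not near it.
It also fails if it takes over 210 s, if anything falls off the work surface, if the arm or the gripper's body presses on something with over 40 N, if the wrist force passes 120 N, or if a joint passes its speed limit or range.

### The arm

A 7-joint arm with a two-finger parallel gripper is mounted at the origin on the work surface. World frame = base frame: x ahead of the robot, y to its left, z up, the work surface at z = 0. Lengths are in m, angles in rad, forces in N, time in s.
With the tool pointing down it reaches from about 0.425 to 0.8 m from the base axis. Payload 8.3 kg.
Tool frame: the origin (TCP) lies at the very end of the fingers, on their centre line; the grasp point (between the pads) lies 19 mm behind it; z points along the fingers, y is the line along which they close (so a half turn about z gives the same grasp; the last joint's range is limited). The gripper opens to 85 mm and grips with 20 to 120 N. Pads are 22 mm wide; open, the fingers measure 114 mm over their backs; the gripper's body (76 mm by 85 mm) begins 54 mm behind the grasp point. The pads swing forward as they close: fully open they stand 13 mm farther back than shut.
Start: joints at [1.102, 0.383, 0.016, 1.37, -0.006, 1.388, -0.046], TCP at [0.247, -0.574, 0.231] pointing down, gripper open.
Joint ranges: [-2.95, 2.95], [-0.25, 2.06], [-1.52, 1.56], [0.18, 2.33], [-1.44, 4.58], [0.02, 2.06], [-3.01, 3.01]. Speed limits (rad/s): [2.39, 2.39, 3.01, 3.01, 3.14, 3.14, 3.14].

### API

Orientations are given as a unit quaternion [x, y, z, w].
In Python, from rig import ctrl gives the robot as it stands.
- The arm moves only by the tool send_rows, never from a script. Its argument "commands" is a list of rows, each an object with "xyz": the shift along the world's x, y, z scaled (see below), a list of three; "rotation": the turn, a rotation vector about the world's x, y, z scaled (see below), a list of three; "claw": the opening, from -1 (shut) to 1 (fully open). A call has exactly 10 rows; each row is the pose to reach, as a shift and turn from the pose commanded when the call began; what a row does not reach only later rows make up. The controller multiplies each number of a shift by 600 mm and each number of a turn by 1.5 rad. A row lasts 1/8 s, in which the tool goes at most 62.5 mm and 10.7 degrees, less where a joint would pass 70% of its speed; a pose out of reach is approached as far as the arm can. A call with a number of a shift or a turn outside -1 to 1 is refused whole. A call with a gripper value outside its range is refused whole. The fingers move at their own pace and stop on an object; "grip_force" is the grip in N (left out, the last holds). Time passes only in rows, so rows that repeat a pose let the fingers close, or fill a call up. It gives the time, the measured TCP pose, the force, the opening and the grip force at its end, in the units of the state.
- ctrl.sense(): the state, without advancing time (a new reading comes with each control period).
- ctrl.get_image(name): name is "side" or "top" or "wrist"; returns a dict with "frame" (420x560x3 uint8, red, green, blue), "camera_matrix" (3x3 intrinsics, pixels), "xyz" and "attitude" of the camera in the world; the wrist camera has in their place "hand_eye" (4x4, takes a point from camera to tool coordinates, whose origin is the TCP and whose axes are the flange's). Camera axes: x right, y up, looking along -z (the intrinsics and any distortion apply to the point x, -y, -z); pixel columns grow to the right and rows downward; lengths in m; the calibration is good to about 2 mm. A picture is of the moment at which its call begins: read the wrist's pose just before it. There is no depth.
- ctrl.close_job(): hands the job in; it is judged then, once.
The state is a dict: "time": time; "joint_positions": joint angles; "qvel": joint speeds; "joint_torque": joint torques, N m; "ee_pos": TCP position; "eef_rot": TCP orientation; "contact_force": force on the tool from outside, world axes, zero at the start; "ft_torque": the same for the moment, N m; "opening": finger opening in m; "grip_force": force on a finger pad.
Only numpy, scipy, OpenCV 4.12 (cv2) and the standard library are available. Lean on these libraries where they do the work, as an engineer would, in place of code of your own. Each camera call takes 0.05 s, during which the arm holds its last target. There are 200 camera calls.

## Working session

There is one attempt and no reset: what is moved stays moved. The work goes in short steps, Python scripts to look and compute and a tool call to move; the robot and the scene stay as the last step left them, time stands still between calls to the robot, and variables do not carry over. Pictures are saved under pics/ and viewed, at most 16 in all, crops included, and the job is handed in when it is done.

Besides the shell and the picture viewer there is one more tool, called after "Request:" by a JSON object that holds its "op" and its "data". send_rows: Moves the arm, as the interface text tells. Its arguments: {"type":"object","properties":{"commands":{"type":"array","items":{"type":"object","properties":{"xyz":{"type":"array","items":{"type":"number"}},"rotation":{"type":"array","items":{"type":"number"}},"claw":{"type":"number"}}}},"grip_force":{"type":"number"}},"required":["commands"]}

```bash
ls; mkdir -p pics
cat > h.py <<'E'
import numpy as np, cv2
from scipy.spatial.transform import Rotation as R
from rig import ctrl
def grab(n,save=None):
    s=ctrl.sense(); d=ctrl.get_image(n); d['s']=s
    if save: cv2.imwrite(f'pics/{save}.png',d['frame'][:,:,::-1])
    if n=='wrist':
        T=np.eye(4);T[:3,:3]=R.from_quat(s['eef_rot']).as_matrix();T[:3,3]=s['ee_pos']
        C=T@np.array(d['hand_eye']); d['C']=C[:3,3];d['R']=C[:3,:3]
    else:
        d['C']=np.array(d['xyz']);a=np.array(d['attitude']);d['R']=R.from_quat(a).as_matrix() if a.size==4 else a
    return d
def ray(d,uv):
    K=np.array(d['camera_matrix'],float);D=d.get('distortion')
    p=cv2.undistortPoints(np.array(uv,float).reshape(-1,1,2),K,None if D is None else np.array(D,float)).reshape(-1,2)
    v=np.c_[p[:,0],-p[:,1],-np.ones(len(p))]@d['R'].T
    return d['C'],v
def plane(d,uv,z):
    C,v=ray(d,uv); return C+v*((z-C[2])/v[:,2])[:,None]
def proj(d,P):
    K=np.array(d['camera_matrix'],float);D=d.get('distortion')
    q=(np.atleast_2d(P)-d['C'])@d['R']; q=q*[1,-1,-1]
    return cv2.projectPoints(q.reshape(-1,1,3),np.zeros(3),np.zeros(3),K,None if D is None else np.array(D,float))[0].reshape(-1,2)
def tri(d1,u1,d2,u2):
    A=np.zeros((3,3));b=np.zeros(3)
    for d,u in((d1,u1),(d2,u2)):
        C,v=ray(d,u);v=v[0]/np.linalg.norm(v[0]);M=np.eye(3)-np.outer(v,v);A+=M;b+=M@C
    return np.linalg.solve(A,b)
E
python3 - <<'E'
from h import *
for n in('top','side','wrist'):
    d=grab(n,n+'0'); print(n,[k for k in d],d['C'],d['camera_matrix'])
print(d['s'])
E
```

```text
pics
top ['frame', 'camera_matrix', 'xyz', 'attitude', 's', 'C', 'R'] [ 0.39434354 -0.00253295  1.02374197] [[389.40679694   0.         277.01478407]
 [  0.         389.40679694 216.47773729]
 [  0.           0.           1.        ]]
side ['frame', 'camera_matrix', 'xyz', 'attitude', 's', 'C', 'R'] [0.0958782  0.68862585 0.96942758] [[410.14205645   0.         278.30887735]
 [  0.         410.14205645 209.37667816]
 [  0.           0.           1.        ]]
wrist ['frame', 'camera_matrix', 'hand_eye', 's', 'C', 'R'] [ 0.3063327  -0.54815077  0.37315334] [[318.25385395   0.         277.8731499 ]
 [  0.         318.25385395 215.19816082]
 [  0.           0.           1.        ]]
{'time': 0.1, 'joint_positions': array([ 1.10210515,  0.38419122,  0.01636835,  1.37108112, -0.00631326,
        1.38821773, -0.04651702]), 'qvel': array([ 0.00250801, -0.00209509,  0.00087341, -0.00317331,  0.00031971,
       -0.00080352, -0.00028603]), 'joint_torque': array([ 3.28316179e-03, -6.29138231e+01,  8.47945735e-01, -3.72760856e+01,
        1.70090940e-02,  1.04003231e-02,  6.20250944e-05]), 'ee_pos': array([ 0.24656986, -0.57378886,  0.23034115]), 'eef_rot': array([ 9.79481752e-01,  2.01530752e-01, -1.93414463e-04, -9.03909173e-04]), 'contact_force': array([ 0.0489727 ,  0.42952169, -0.31800861]), 'ft_torque': array([-0.01675298,  0.01011964, -0.03272313]), 'grip_force': 0.0, 'opening': 0.08486349894928524}
```

View pics/top0.png

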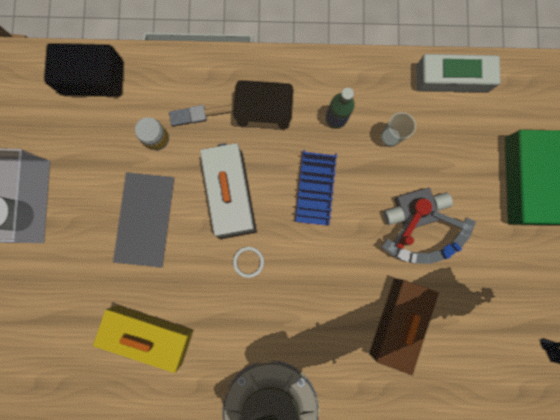

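View pics/side0.png

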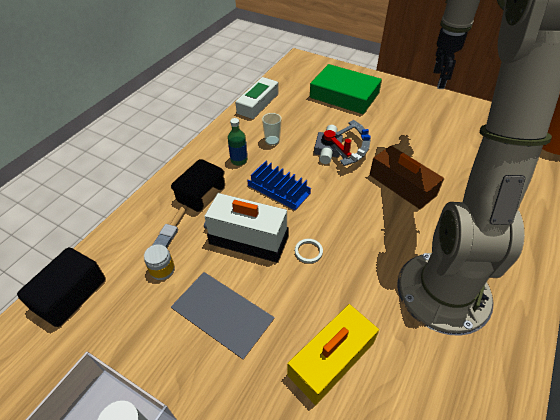

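Top view: the white hood on the black tub is at (227,190) with its fin at (225,187). The mat is at (145,220), the blue rack at (316,188), and the valve pivot at (422,208) with the red grip at (407,240). The blue notch is at about (450,252) and the white one at (404,254). The look-alikes are the yellow hood (142,340) and the brown one (405,325). Only the white one sits on the black tub.

```bash
cat > m.py <<'E'
from h import *
def mask(d,name):
    h=cv2.cvtColor(d['frame'],cv2.COLOR_RGB2HSV); H,S,V=[h[...,i].astype(int) for i in range(3)]
    return {'orange':(H>=5)&(H<=14)&(S>190)&(V>150),'red':((H<4)|(H>175))&(S>160)&(V>90),'blue':(H>108)&(H<125)&(S>140)&(V>60),
     'white':(S<40)&(V>165),'grey':(S<45)&(V>55)&(V<130),'green':(H>40)&(H<80)&(S>100)&(V>60)}[name].astype(np.uint8)
def blobs(d,name,amin=30,roi=None):
    m=mask(d,name)
    if roi: k=np.zeros_like(m);k[roi[1]:roi[3],roi[0]:roi[2]]=1;m=m*k
    n,l,st,c=cv2.connectedComponentsWithStats(m)
    out=[]
    for i in range(1,n):
        if st[i,4]>=amin:
            cn=max(cv2.findContours((l==i).astype(np.uint8),0,2)[0],key=cv2.contourArea)
            out.append((c[i],st[i,4],cv2.minAreaRect(cn),cn))
    return out
E
python3 - <<'E'
from m import *
T=grab('top');S=grab('side')
for n in('orange','red','blue','white','grey'):
    for nm,d in(('T',T),('S',S)):
        for c,a,r,_ in blobs(d,n,40): print(nm,n,c.round(1),a,np.round(r[0],1),np.round(r[1],1),round(r[2],1))
cv2.imwrite('pics/c1.png',cv2.resize(T['frame'][130:275,100:480,::-1],None,fx=2.1,fy=2.1,interpolation=2))
E
```

```text
T orange [134.3 344.2] 133 [134.2 344.1] [28.2  4.7] 17.7
S orange [244.8 204.1] 103 [244.9 204.1] [24.5  4.1] 14.0
S orange [335.4 339.2] 207 [335.5 339. ] [ 6.4 29. ] 45.0
T red [417.3 217.2] 351 [415.2 220.5] [15.6 47. ] 31.0
S red [333.1 137.6] 122 [335.3 138.2] [25.5  8.3] 39.1
T blue [317.7 160.7] 79 [318.5 160.7] [31.3  3.3] 5.2
T blue [316.3 169.3] 181 [317.5 169.1] [31.6  7.1] 6.1
T blue [316.  178.1] 105 [316.5 178.3] [31.5  3.7] 7.1
T blue [314.6 186.7] 207 [315.5 186.5] [31.9  7.4] 7.4
T blue [314.  195.4] 123 [314.5 195.4] [31.6  4.1] 6.3
T blue [312.4 204.2] 224 [312.7 204.2] [29.7  8.2] 8.4
T blue [311.6 213.1] 146 [312.5 213.2] [31.5  5.1] 7.8
T blue [310.7 220. ] 127 [310.6 219.9] [29.2  4.5] 6.8
T blue [450.1 249.6] 123 [450.2 249.3] [ 9.7 17.2] 56.3
S blue [365.1 134.4] 65 [365. 134.] [10.  8.] 90.0
S blue [279.4 186.7] 1141 [279.8 184.1] [60.  31.8] 27.9
T white [462.   68.9] 1014 [462.5  68.4] [73.5 26.2] 1.1
T white [347.5  92.7] 82 [347.5  92.5] [9. 9.] 90.0
T white [226.1 189. ] 2784 [225.8 188.7] [85.8 36.9] 80.0
T white [444.4 201.1] 89 [444.6 201.3] [ 6.6 1
[... 2207 characters left out ...]
 78 [324.1 158.9] [11.8  8.4] 20.0
S grey [349.2 159.5] 53 [349.2 159.7] [ 8.1 14.1] 60.3
S grey [242.4 214.6] 53 [242.8 214.7] [24.6  3.7] 19.2
S grey [246.5 233.6] 1360 [245.8 233.8] [37.5 82.4] 87.2
S grey [509.7 256.9] 330 [509.1 255.9] [16.7 51.5] 24.1
S grey [469.8 269.5] 2252 [470.5 268.6] [46.1 82.9] 29.1
S grey [159.1 263.9] 144 [159.2 262.9] [11.4 25.4] 68.6
S grey [428.2 299.8] 1624 [432.8 296.8] [82.7 50.9] 45.0
S grey [223.2 314.2] 4149 [222.2 312.1] [90.2 52.2] 35.7
S grey [454.9 332.6] 40 [454. 332.] [20.  4.] -0.0
S grey [ 71.4 390.3] 1245 [ 70. 394.] [32.5 91.9] 45.0
S grey [168.4 412.8] 57 [170.3 413.8] [15.1  7.2] 31.0
S grey [140.6 416. ] 48 [139.7 416.2] [14.1  6.4] 45.0
```

View pics/c1.png

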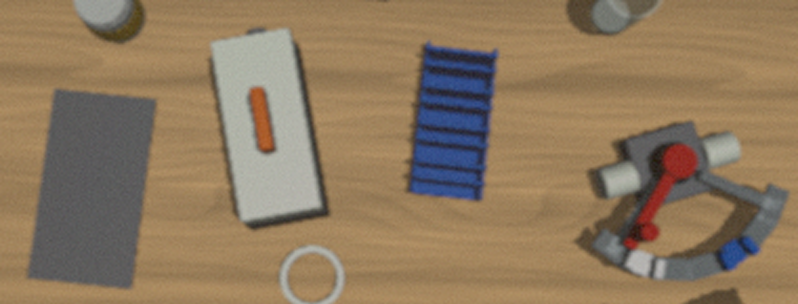

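The crop confirms it: the white hood has its orange fin at (262,120) in the crop and stands on the black tub. The lever grip is at crop (647,232), the hub at (679,160), the blue notch at (737,253) and the white one at (645,263).

Run:
```python
from m import *
np.set_printoptions(precision=4,suppress=True)
T=grab('top');S=grab('side')
def rect(r,d,z):
    p=plane(d,cv2.boxPoints(r),z); c=p.mean(0); e1=p[1]-p[0]; e2=p[2]-p[1]
    L=e1 if np.linalg.norm(e1)>np.linalg.norm(e2) else e2
    if L[0]<0:L=-L
    return c, np.linalg.norm(e1),np.linalg.norm(e2),np.arctan2(L[1],L[0])
roi=(195,135,265,245)
hT=blobs(T,'white',500,roi)[0][2]; print('hood top',rect(hT,T,.1245))
mT=[b for b in blobs(T,'grey',3000,(100,160,190,280))][0][2]; print('mat',rect(mT,T,.004))
# fin
h=cv2.cvtColor(T['frame'],cv2.COLOR_RGB2HSV);m=((h[...,0]<15)&(h[...,1]>150)&(h[...,2]>90)).astype(np.uint8)
k=np.zeros_like(m);k[160:215,210:240]=1;m*=k
cn=max(cv2.findContours(m,0,2)[0],key=cv2.contourArea);fr=cv2.minAreaRect(cn);print('fin',fr,rect(fr,T,.16))
fs=blobs(S,'orange',50,(220,180,280,220))[0][2];print('fin tri',tri(T,fr[0],S,fs[0]),'side plane',rect(fs,S,.16))
# rack
m=mask(T,'blue');k=np.zeros_like(m);k[145:232,290:342]=1;m*=k
pts=np.argwhere(m)[:,::-1].astype(np.float32);rr=cv2.minAreaRect(pts);print('rack',rr,rect(rr,T,.056),rect(rr,T,.027))
# lever
for n,uv,z in(('hub',(423.3,206.2),.07),('grip',(408.1,240.5),.107),('bluepad',(450.2,249.5),.046),('white',(404.2,254.4),.046)):
    print(n,plane(T,[uv],z))
cv2.imwrite('pics/c2.png',np.hstack([cv2.resize(S['frame'][110:175,310:380,::-1],None,fx=5.5,fy=5.5,interpolation=2),cv2.resize(T['frame'][190:255,385:455,::-1],None,fx=5.5,fy=5.5,interpolation=2)]))
```

```text
hood top (array([0.5424, 0.115 , 0.1245]), np.float64(0.08717865562139424), np.float64(0.20308939609802976), np.float64(0.19900444679189794))
mat (array([0.477 , 0.3438, 0.004 ]), np.float64(0.23972891178553335), np.float64(0.12913940562101406), np.float64(-0.07403165232480355))
fin ((224.3378448486328, 186.52703857421875), (29.427419662475586, 6.082762718200684), 80.53767395019531) (array([0.5405, 0.1134, 0.16  ]), np.float64(0.0136544019499329), np.float64(0.06686901122282438), np.float64(0.19345085121997543))
fin tri [0.5398 0.1132 0.159 ] side plane (array([0.5387, 0.1138, 0.16  ]), np.float64(0.014388659253734962), np.float64(0.06779999966522784), np.float64(0.1967153209281917))
rack ((315.3049011230469, 188.256103515625), (32.025142669677734, 68.4675521850586), 6.340191841125488) (array([ 0.5588, -0.1014,  0.056 ]), np.float64(0.17431579491266025), np.float64(0.08116840562866069), np.float64(-0.09596906509686054)) (array([ 0.5637, -0.1043,  0.027 ]), np.float64(0.17953945805199992), np.float64(0.08360075209946584), np.float64(-0.09596906509686053))
hub [[ 0.5161 -0.3673  0.07  ]]
grip [[ 0.4293 -0.316   0.107 ]]
bluepad [[ 0.4111 -0.4423  0.046 ]]
white [[ 0.3967 -0.3266  0.046 ]]
```

View pics/c2.png

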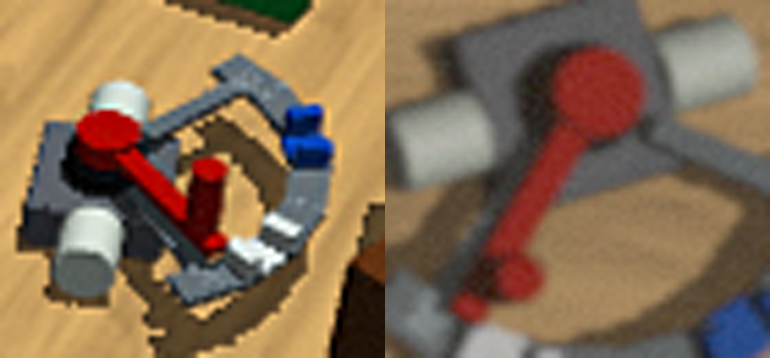

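Left crop (side view): grip post top at about (208,170) and hub top at about (108,132). Right crop (top view): grip at (517,275) and hub at (598,92). I'll triangulate these.

```bash
cat >> h.py <<'E'
def go(x,y,z,yaw=None):
    "units from present pose to a tool-down pose; yaw = world angle of tool y (mod pi)"
    s=ctrl.sense();p=np.array(s['ee_pos']);Rm=R.from_quat(s['eef_rot'])
    d=(np.array([x,y,z])-p)/.6
    rv=np.zeros(3)
    if yaw is not None:
        best=None
        for k in(0,np.pi):
            yy=yaw+k;Y=np.array([np.cos(yy),np.sin(yy),0]);Z=np.array([0,0,-1.]);X=np.cross(Y,Z)
            v=(R.from_matrix(np.c_[X,Y,Z])*Rm.inv()).as_rotvec()
            if best is None or np.linalg.norm(v)<np.linalg.norm(best):best=v
        rv=best/1.5
    print('d',d.round(4),'rot',rv.round(4),'p',p.round(4),'q',s['joint_positions'].round(2),'F',np.round(s['contact_force'],1),'op',round(s['opening'],4),'t',s['time'])
def yawnow():
    y=R.from_quat(ctrl.sense()['eef_rot']).as_matrix()[:,1];return np.arctan2(y[1],y[0])
E
python3 - <<'E'
from m import *
T=grab('top');S=grab('side')
g=tri(T,(409,240),S,(347.8,140.9));hb=tri(T,(423.7,206.7),S,(329.6,134));print(g,hb,np.arctan2(*(g-hb)[1::-1]))
for c,a,r,_ in blobs(T,'blue',40,(430,230,475,270)):print('b',plane(T,[c],.05))
print('bl',tri(T,blobs(T,'blue',40,(430,230,475,270))[0][0],S,blobs(S,'blue',30,(350,120,380,145))[0][0]))
P=hb[:2]
for a in(2.611,3.715):
    print(P+.1*np.array([np.cos(a),np.sin(a)]))
go(.4293,-.316,.2,np.pi/2)
E
```

```text
[ 0.42875982 -0.31970344  0.10478941] [ 0.5141459  -0.37150713  0.06340791] 2.5962616562859653
b [[ 0.41118808 -0.44052165  0.05      ]]
bl [ 0.40949818 -0.43869608  0.0557914 ]
[ 0.42789517 -0.32090267]
[ 0.43014017 -0.42575689]
d [ 0.3043  0.4303 -0.052 ] rot [-1.000e-04 -0.000e+00 -2.705e-01] p [ 0.2467 -0.5742  0.2312] q [ 1.1   0.38  0.02  1.37 -0.01  1.39 -0.05] F [-0.1 -0.3  0. ] op 0.0856 t 0.45
```

Request:
{"op": "send_rows", "data": {"commands": [{"xyz":[0.05,0.07,0],"rotation":[0,0,-0.05],"claw":1},{"xyz":[0.1,0.14,0],"rotation":[0,0,-0.1],"claw":1},{"xyz":[0.15,0.21,-0.01],"rotation":[0,0,-0.15],"claw":1},{"xyz":[0.2,0.28,-0.02],"rotation":[0,0,-0.2],"claw":1},{"xyz":[0.25,0.35,-0.03],"rotation":[0,0,-0.25],"claw":1},{"xyz":[0.302,0.427,-0.05],"rotation":[0,0,-0.27],"claw":1},{"xyz":[0.302,0.427,-0.05],"rotation":[0,0,-0.27],"claw":0.2},{"xyz":[0.302,0.427,-0.12],"rotation":[0,0,-0.27],"claw":0.2},{"xyz":[0.302,0.427,-0.19],"rotation":[0,0,-0.27],"claw":0.2},{"xyz":[0.302,0.427,-0.255],"rotation":[0,0,-0.27],"claw":0.2}], "grip_force": 30}}

```text
time: 1.7
ee_pos: [0.4274, -0.3188, 0.0773]
eef_rot: [1.0, 0.0, 0.0, 0.0]
contact_force: [-0.5, -0.0, -0.6]
opening: 0.051
grip_force: 0.0
```

Run:
```python
from h import *
go(.428,-.318,.078,np.pi/2)
grab('wrist','w1')
```

```text
d [0.001  0.0013 0.0012] rot [ 0.0004  0.0001 -0.0001] p [ 0.4274 -0.3188  0.0773] q [ 0.68  0.32 -0.12  1.81  0.04  1.01 -1.03] F [-0.5 -0.  -0.6] op 0.051 t 1.7
```

View pics/w1.png

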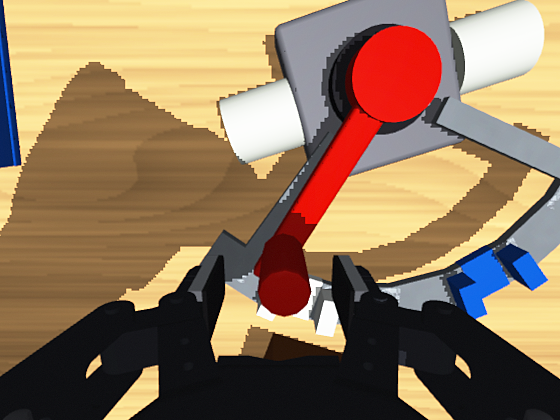

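The post at (285,290) is between the fingers at (205,300) and (350,300). Now I'll close on it and swing the arc to blue.

Request:
{"op": "send_rows", "data": {"commands": [{"xyz":[0,0,0],"rotation":[0,0,0],"claw":-0.6},{"xyz":[0,0,0],"rotation":[0,0,0],"claw":-0.6},{"xyz":[0,0,0],"rotation":[0,0,0],"claw":-0.6},{"xyz":[-0.013,-0.028,0],"rotation":[0,0,0],"claw":-0.6},{"xyz":[-0.02,-0.058,0],"rotation":[0,0,0],"claw":-0.6},{"xyz":[-0.022,-0.088,0],"rotation":[0,0,0],"claw":-0.6},{"xyz":[-0.018,-0.119,0],"rotation":[0,0,0],"claw":-0.6},{"xyz":[-0.009,-0.148,0],"rotation":[0,0,0],"claw":-0.6},{"xyz":[0.005,-0.174,0],"rotation":[0,0,0],"claw":-0.6},{"xyz":[0.005,-0.174,0],"rotation":[0,0,0],"claw":-0.6}], "grip_force": 25}}

```text
time: 3.0
ee_pos: [0.4315, -0.4236, 0.0792]
eef_rot: [1.0, 0.0, 0.001, 0.001]
contact_force: [-0.0, -0.5, 2.5]
opening: 0.0211
grip_force: 27.3
```

Run:
```python
from h import *
go(.43,-.423,.2)
grab('wrist','w2')
```

```text
d [-0.0025  0.0009  0.2013] rot [0. 0. 0.] p [ 0.4315 -0.4236  0.0792] q [ 0.78  0.45 -0.07  1.62  0.04  1.07 -0.87] F [-0.  -0.5  2.5] op 0.0211 t 3.0
```

View pics/w2.png

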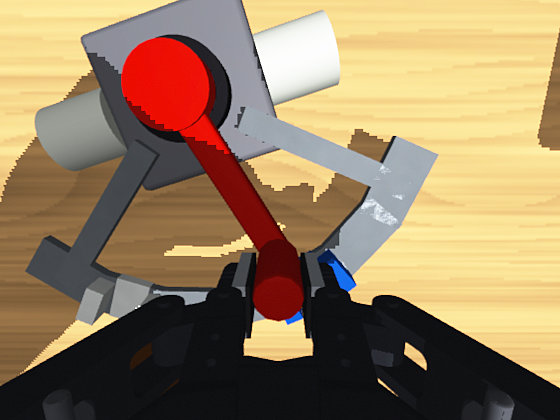

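The lever arm points at the blue teeth at (340,270) and (295,318). I'll let go, rise and check the angle from above.

Request:
{"op": "send_rows", "data": {"commands": [{"xyz":[0,0,0],"rotation":[0,0,0],"claw":0.2},{"xyz":[0,0,0],"rotation":[0,0,0],"claw":0.2},{"xyz":[0,0,0],"rotation":[0,0,0],"claw":0.2},{"xyz":[0,0,0.07],"rotation":[0,0,0],"claw":0.2},{"xyz":[0,0,0.15],"rotation":[0,0,0],"claw":0.2},{"xyz":[0,0,0.25],"rotation":[0,0,0],"claw":0.2},{"xyz":[0,0.05,0.3],"rotation":[0,0,0],"claw":0.2},{"xyz":[-0.06,0.05,0.3],"rotation":[0,0,0],"claw":0.2},{"xyz":[-0.06,0.05,0.3],"rotation":[0,0,0],"claw":0.2},{"xyz":[-0.06,0.05,0.3],"rotation":[0,0,0],"claw":0.2}]}}

```text
time: 4.3
ee_pos: [0.395, -0.3923, 0.2582]
eef_rot: [1.0, 0.0, 0.0, -0.0]
contact_force: [0.4, 0.1, -0.4]
opening: 0.0511
grip_force: 0.0
```

Run:
```python
from m import *
go(.43,-.423,.2)
W=grab('wrist','w3')
for n in('red','blue','white'):
    for c,a,r,_ in blobs(W,n,60): print(n,c.round(1),a,np.round(r[0],1),np.round(r[1],1),round(r[2],1),plane(W,[c],.05).round(4))
```

```text
d [ 0.0583 -0.0511 -0.0971] rot [0. 0. 0.] p [ 0.395  -0.3923  0.2582] q [ 0.78  0.23 -0.07  1.51  0.02  1.4  -0.86] F [ 0.4  0.1 -0.4] op 0.0511 t 4.3
red [267.9  88.2] 2506 [269.4 101.5] [114.9  41.7] 69.4 [[ 0.4999 -0.3824  0.05  ]]
red [311.7 163.2] 428 [311.9 163.6] [23.7 22.1] 71.6 [[ 0.4232 -0.4298  0.05  ]]
blue [34.7 64.1] 6584 [35. 60.] [120.  70.] 90.0 [[ 0.5224 -0.1465  0.05  ]]
blue [324.9 178. ] 654 [324.  177.1] [22.9 42.3] 58.0 [[ 0.407 -0.445  0.05 ]]
white [318.4  55. ] 1353 [318.3  55.1] [34.6 41.3] 71.0 [[ 0.5311 -0.4334  0.05  ]]
white [201.9  94.4] 1223 [201.4  94.9] [33.8 37.5] 70.8 [[ 0.4938 -0.314   0.05  ]]
white [365.8 120.7] 156 [366.8 120.8] [18.3 11.7] 18.4 [[ 0.4679 -0.4858  0.05  ]]
white [230.6 195.6] 390 [229.2 193.7] [29.2 20.1] 21.8 [[ 0.387  -0.3397  0.05  ]]
white [273.6 189.1] 60 [273.5 189. ] [8. 9.] 90.0 [[ 0.3944 -0.388   0.05  ]]
```

View pics/w3.png

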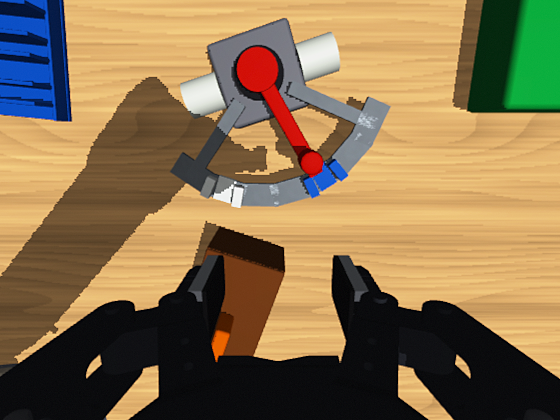

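Run:
```python
from m import *
W=grab('wrist')
h=plane(W,[(257.8,69)],.0665)[0];g=plane(W,[(311.8,163.4)],.107)[0];b=plane(W,[(325,178)],.052)[0]
print(h,g,b)
f=lambda a:np.arctan2(*(a-h)[1::-1])%6.283
print(f(g),f(b),np.linalg.norm((g-h)[:2]),np.linalg.norm((b-h)[:2]))
go(.540,.113,.25,.195+np.pi/2)
T=grab('top');fr=blobs(T,'white',500,(195,135,265,245))[0];print(fr[:3])
```

```text
[ 0.51564506 -0.37290474  0.0665    ] [ 0.429403   -0.42359978  0.107     ] [ 0.407665   -0.44442766  0.052     ]
3.672824810397276 3.726430507236356 0.10003838305346797 0.12951918809083593
d [ 0.2408  0.8418 -0.013 ] rot [-0.0005 -0.0002  0.1289] p [ 0.3955 -0.3921  0.2578] q [ 0.78  0.23 -0.07  1.51  0.02  1.4  -0.86] F [ 0.4 -0.7 -0.5] op 0.0513 t 4.4
(array([226.05775401, 189.00713012]), np.int32(2805), ((225.86419677734375, 188.71926879882812), (86.0132827758789, 37.18103790283203), 80.13418579101562))
```

The lever measures about 0.04 rad short of the blue centre. I'll nudge it by 4 mm.

Request:
{"op": "send_rows", "data": {"commands": [{"xyz":[0.058,-0.053,0],"rotation":[0,0,0],"claw":0.2},{"xyz":[0.058,-0.053,-0.07],"rotation":[0,0,0],"claw":0.2},{"xyz":[0.058,-0.053,-0.15],"rotation":[0,0,0],"claw":0.2},{"xyz":[0.058,-0.053,-0.23],"rotation":[0,0,0],"claw":0.2},{"xyz":[0.058,-0.053,-0.298],"rotation":[0,0,0],"claw":0.2},{"xyz":[0.058,-0.053,-0.298],"rotation":[0,0,0],"claw":-0.6},{"xyz":[0.058,-0.053,-0.298],"rotation":[0,0,0],"claw":-0.6},{"xyz":[0.058,-0.053,-0.298],"rotation":[0,0,0],"claw":-0.6},{"xyz":[0.062,-0.059,-0.298],"rotation":[0,0,0],"claw":-0.6},{"xyz":[0.062,-0.059,-0.298],"rotation":[0,0,0],"claw":-0.6}]}}

```text
time: 5.7
ee_pos: [0.4323, -0.4278, 0.08]
eef_rot: [1.0, 0.001, 0.0, -0.0]
contact_force: [-1.7, 3.8, -4.5]
opening: 0.0211
grip_force: 26.7
```

Request:
{"op": "send_rows", "data": {"commands": [{"xyz":[0,0,0],"rotation":[0,0,0],"claw":0.2},{"xyz":[0,0,0],"rotation":[0,0,0],"claw":0.2},{"xyz":[0,0,0],"rotation":[0,0,0],"claw":0.2},{"xyz":[0,0,0.07],"rotation":[0,0,0],"claw":0.2},{"xyz":[0,0,0.15],"rotation":[0,0,0],"claw":0.2},{"xyz":[0,0,0.25],"rotation":[0,0,0],"claw":0.2},{"xyz":[0,0.06,0.3],"rotation":[0,0,0],"claw":0.2},{"xyz":[-0.06,0.06,0.3],"rotation":[0,0,0],"claw":0.2},{"xyz":[-0.06,0.06,0.3],"rotation":[0,0,0],"claw":0.2},{"xyz":[-0.06,0.06,0.3],"rotation":[0,0,0],"claw":0.2}]}}

```text
time: 6.95
ee_pos: [0.3963, -0.3919, 0.2597]
eef_rot: [1.0, 0.0, 0.0, 0.0]
contact_force: [0.4, 0.6, -0.4]
opening: 0.0512
grip_force: 0.0
```

Run:
```python
from m import *
W=grab('wrist')
rs=blobs(W,'red',60);b=[x for x in blobs(W,'blue',60) if x[0][0]>200][0]
print([x[0] for x in rs],b[0])
m=mask(W,'red')
# hub: circle fit, top part
hc=cv2.HoughCircles(cv2.GaussianBlur(m*255,(3,3),0),cv2.HOUGH_GRADIENT,1,20,param1=100,param2=9,minRadius=8,maxRadius=26);print(hc)
g=plane(W,[[x for x in rs if x[0][0]>290][0][0]] if any(x[0][0]>290 for x in rs) else [hc[0][1][:2]],.107)[0]
B=plane(W,[b[0]],.052)[0];h=np.array([.5152,-.3715,.06])
f=lambda a:np.arctan2(*(a-h)[1::-1])%6.283
print(g,B,f(g),f(B))
go(.540,.113,.25,.195+np.pi/2)
```

```text
[array([269.5222046 ,  90.06701031]), array([316.80997625, 161.27315914])] [324.21954887 179.29924812]
[[[258.5  70.5  22.9]
  [313.5 160.5  13.8]]]
[ 0.43215491 -0.42833376  0.107     ] [ 0.40695701 -0.44390837  0.052     ] 3.7415677414055875 3.7309840752633976
d [ 0.2389  0.8412 -0.0157] rot [-0.0002  0.0002  0.1293] p [ 0.3966 -0.3917  0.2594] q [ 0.78  0.23 -0.07  1.51  0.02  1.4  -0.86] F [0.1 0.8 0.5] op 0.0513 t 7.0
```

Lever now within about 0.01 rad of the notch. On to the hood.

Request:
{"op": "send_rows", "data": {"commands": [{"xyz":[0.025,0.085,0],"rotation":[0,0,0.02],"claw":1},{"xyz":[0.05,0.17,0],"rotation":[0,0,0.04],"claw":1},{"xyz":[0.075,0.26,0],"rotation":[0,0,0.06],"claw":1},{"xyz":[0.1,0.35,0],"rotation":[0,0,0.08],"claw":1},{"xyz":[0.125,0.44,0],"rotation":[0,0,0.1],"claw":1},{"xyz":[0.15,0.53,0],"rotation":[0,0,0.12],"claw":1},{"xyz":[0.175,0.62,0],"rotation":[0,0,0.129],"claw":1},{"xyz":[0.2,0.71,0],"rotation":[0,0,0.129],"claw":1},{"xyz":[0.22,0.79,0],"rotation":[0,0,0.129],"claw":1},{"xyz":[0.239,0.841,0],"rotation":[0,0,0.129],"claw":1}]}}

```text
time: 8.25
ee_pos: [0.5398, 0.1166, 0.2591]
eef_rot: [0.995, 0.099, -0.0, -0.001]
contact_force: [0.3, -0.9, -0.5]
opening: 0.0859
grip_force: 0.0
```

Run:
```python
from m import *
go(.540,.113,.13,.195+np.pi/2)
W=grab('wrist','w4')
for n in('orange','white'):
    for c,a,r,_ in blobs(W,n,200): print(n,c.round(1),a,np.round(r[0],1),np.round(r[1],1),round(r[2],1),plane(W,[r[0]],.16 if n=='orange' else .1245).round(4))
```

```text
d [ 0.0004 -0.006  -0.2152] rot [-0.0011 -0.0004 -0.002 ] p [0.5398 0.1166 0.2591] q [ 0.14  0.25 -0.5   1.51  0.12  1.41 -1.74] F [ 0.3 -0.9 -0.5] op 0.0859 t 8.25
orange [283.1 228.9] 834 [283. 228.] [48. 18.] 90.0 [[0.529  0.1102 0.16  ]]
white [89.7  7. ] 767 [89.  9.] [18. 58.] 90.0 [[0.6613 0.2891 0.1245]]
white [287.3 191.6] 17302 [282.5 207. ] [254. 109.] 90.0 [[0.5374 0.1119 0.1245]]
```

View pics/w4.png

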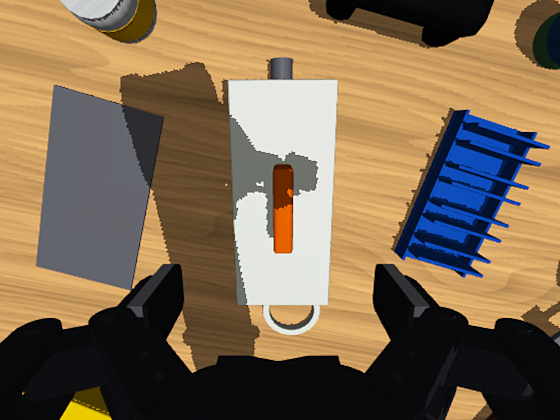

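The fin at (283,210) is aligned and centred between the fingers. The mat at (100,185) and the rack at (470,190) are both clear.

Request:
{"op": "send_rows", "data": {"commands": [{"xyz":[0,-0.006,-0.06],"rotation":[0,0,0],"claw":1},{"xyz":[0,-0.006,-0.13],"rotation":[0,0,0],"claw":1},{"xyz":[0,-0.006,-0.18],"rotation":[0,0,0],"claw":1},{"xyz":[0,-0.006,-0.213],"rotation":[0,0,0],"claw":1},{"xyz":[0,-0.006,-0.213],"rotation":[0,0,0],"claw":1},{"xyz":[0,-0.006,-0.213],"rotation":[0,0,0],"claw":-0.8},{"xyz":[0,-0.006,-0.213],"rotation":[0,0,0],"claw":-0.8},{"xyz":[0,-0.006,-0.213],"rotation":[0,0,0],"claw":-0.8},{"xyz":[0,-0.006,-0.213],"rotation":[0,0,0],"claw":-0.8},{"xyz":[0,-0.006,-0.213],"rotation":[0,0,0],"claw":-0.8}], "grip_force": 60}}

```text
time: 9.55
ee_pos: [0.5394, 0.1093, 0.1316]
eef_rot: [0.995, 0.097, -0.0, -0.0]
contact_force: [-0.4, 0.3, 0.1]
opening: 0.0149
grip_force: 61.0
```

Run:
```python
from m import *
go(.477,.344,.092,-.074+np.pi/2)
```

```text
d [-0.1039  0.3912 -0.066 ] rot [-1.00e-04 -2.00e-04 -1.79e-01] p [0.5394 0.1093 0.1316] q [ 0.14  0.34 -0.49  1.7   0.17  1.15 -1.77] F [-0.4  0.3  0.1] op 0.0149 t 9.55
```

Request:
{"op": "send_rows", "data": {"commands": [{"xyz":[0,0,0.02],"rotation":[0,0,0],"claw":-0.8},{"xyz":[0,0,0.06],"rotation":[0,0,0],"claw":-0.8},{"xyz":[0,0,0.11],"rotation":[0,0,0],"claw":-0.8},{"xyz":[0,0,0.17],"rotation":[0,0,0],"claw":-0.8},{"xyz":[-0.01,0.03,0.19],"rotation":[0,0,-0.03],"claw":-0.8},{"xyz":[-0.03,0.1,0.19],"rotation":[0,0,-0.06],"claw":-0.8},{"xyz":[-0.05,0.18,0.19],"rotation":[0,0,-0.09],"claw":-0.8},{"xyz":[-0.07,0.26,0.19],"rotation":[0,0,-0.13],"claw":-0.8},{"xyz":[-0.09,0.33,0.19],"rotation":[0,0,-0.16],"claw":-0.8},{"xyz":[-0.104,0.391,0.19],"rotation":[0,0,-0.179],"claw":-0.8}]}}

```text
time: 10.8
ee_pos: [0.4762, 0.3454, 0.2463]
eef_rot: [0.999, -0.037, 0.0, -0.0]
contact_force: [0.6, -0.1, -3.3]
opening: 0.015
grip_force: 60.5
```

Run:
```python
from m import *
go(.477,.344,.092,-.074+np.pi/2)
S=grab('side','s1')
```

```text
d [ 0.0013 -0.0023 -0.2571] rot [-0.0001  0.      0.0003] p [0.4762 0.3454 0.2463] q [-0.24  0.35 -0.58  1.43  0.19  1.42 -2.47] F [ 0.6 -0.1 -3.3] op 0.015 t 10.8
```

View pics/s1.png

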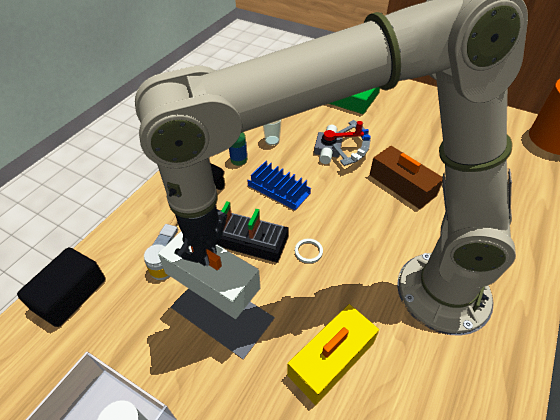

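The hood is held over the mat at (210,280), parallel to it. Green plate edges in the tub show at (227,205) and (255,218). Lower, let go and rise.

Request:
{"op": "send_rows", "data": {"commands": [{"xyz":[0,0,-0.06],"rotation":[0,0,0],"claw":-0.8},{"xyz":[0,0,-0.12],"rotation":[0,0,0],"claw":-0.8},{"xyz":[0,0,-0.18],"rotation":[0,0,0],"claw":-0.8},{"xyz":[0,0,-0.22],"rotation":[0,0,0],"claw":-0.8},{"xyz":[0,0,-0.24],"rotation":[0,0,0],"claw":-0.8},{"xyz":[0,0,-0.25],"rotation":[0,0,0],"claw":-0.8},{"xyz":[0,0,-0.258],"rotation":[0,0,0],"claw":-0.8},{"xyz":[0,0,-0.258],"rotation":[0,0,0],"claw":-0.8},{"xyz":[0,0,-0.258],"rotation":[0,0,0],"claw":0},{"xyz":[0,0,-0.258],"rotation":[0,0,0],"claw":0.5}]}}

```text
time: 12.1
ee_pos: [0.4777, 0.3442, 0.0918]
eef_rot: [0.999, -0.037, 0.001, -0.001]
contact_force: [0.5, -0.1, 0.4]
opening: 0.0508
grip_force: 0.0
```

Request:
{"op": "send_rows", "data": {"commands": [{"xyz":[0,0,0],"rotation":[0,0,0],"claw":0.5},{"xyz":[0,0,0],"rotation":[0,0,0],"claw":0.5},{"xyz":[0,0,0],"rotation":[0,0,0],"claw":0.5},{"xyz":[0,0,0],"rotation":[0,0,0],"claw":0.5},{"xyz":[0,0,0.06],"rotation":[0,0,0],"claw":0.5},{"xyz":[0,0,0.12],"rotation":[0,0,0],"claw":0.5},{"xyz":[0,0,0.2],"rotation":[0,0,0],"claw":0.5},{"xyz":[0,0,0.26],"rotation":[0,0,0],"claw":0.5},{"xyz":[0,0,0.3],"rotation":[0,0,0],"claw":0.5},{"xyz":[0,0,0.3],"rotation":[0,0,0],"claw":0.5}]}}

```text
time: 13.35
ee_pos: [0.4778, 0.3446, 0.273]
eef_rot: [0.999, -0.037, 0.002, -0.001]
contact_force: [-1.0, 0.0, 0.1]
opening: 0.064
grip_force: 0.0
```

Run:
```python
from m import *
# tool y along box x for plate grasps; view from robot side of box centre
go(.47,.06,.30,.195);go(.47,.06,.30,.195+np.pi/2)
W=grab('wrist')
print([(c.round(1),a) for c,a,r,_ in blobs(W,'orange',100)])
```

```text
d [-0.0129 -0.4744  0.0449] rot [ 1.000e-04  3.000e-03 -8.678e-01] p [0.4778 0.3446 0.273 ] q [-0.24  0.34 -0.59  1.38  0.19  1.47 -2.46] F [-1.   0.   0.1] op 0.064 t 13.35
d [-0.0129 -0.4744  0.0449] rot [-0.0019  0.002   0.1794] p [0.4778 0.3446 0.273 ] q [-0.24  0.34 -0.59  1.38  0.19  1.47 -2.46] F [-1.   0.   0.1] op 0.064 t 13.35
[]
```

Request:
{"op": "send_rows", "data": {"commands": [{"xyz":[0,-0.06,0.045],"rotation":[0,0,0.02],"claw":0.5},{"xyz":[0.005,-0.12,0.045],"rotation":[0,0,0.04],"claw":0.5},{"xyz":[0.01,-0.19,0.045],"rotation":[0,0,0.06],"claw":0.5},{"xyz":[0.015,-0.26,0.045],"rotation":[0,0,0.08],"claw":0.5},{"xyz":[0.02,-0.33,0.045],"rotation":[0,0,0.1],"claw":0.5},{"xyz":[0.025,-0.4,0.045],"rotation":[0,0,0.12],"claw":0.5},{"xyz":[0.03,-0.47,0.045],"rotation":[0,0,0.14],"claw":0.5},{"xyz":[0.035,-0.54,0.045],"rotation":[0,0,0.16],"claw":0.5},{"xyz":[0.037,-0.574,0.045],"rotation":[0,0,0.18],"claw":0.5},{"xyz":[0.037,-0.574,0.045],"rotation":[0,0,0.18],"claw":0.5}]}}

```text
time: 14.65
ee_pos: [0.4989, -0.0026, 0.2963]
eef_rot: [0.995, 0.096, -0.001, -0.0]
contact_force: [0.6, 1.2, 0.3]
opening: 0.0641
grip_force: 0.0
```

Run:
```python
from m import *
W=grab('wrist','w5');T=grab('top','t5');S=grab('side','s5')
for n,d in(('W',W),('T',T),('S',S)):
    for c,a,r,_ in blobs(d,'green',25): print(n,c.round(1),a,np.round(r[0],1),np.round(r[1],1),round(r[2],1),plane(d,[r[0]],.115).round(4))
for n,d in(('W',W),('T',T)):print(n,[(c.round(1),a,r[0]) for c,a,r,_ in blobs(d,'orange',60)])
```

```text
W [163.8  55.5] 897 [163.5  55.5] [13. 67.] 90.0 [[0.6058 0.1261 0.115 ]]
W [172.7 152. ] 670 [172.5 151.5] [11. 61.] 90.0 [[0.5199 0.1087 0.115 ]]
T [539.7 175.7] 3728 [538.5 177. ] [94. 41.] 90.0 [[ 0.5856 -0.6254  0.115 ]]
T [213.5 163.9] 55 [213.2 163.9] [ 5.7 10.2] 78.7 [[0.6018 0.1476 0.115 ]]
S [345.2  82.7] 1576 [344.   86.3] [67.3 35.4] 15.6 [[ 0.5614 -0.5901  0.115 ]]
S [255.3  90.7] 145 [255.8  90.7] [ 9.2 18.4] 45.0 [[ 0.8323 -0.4059  0.115 ]]
S [360.2 104.2] 60 [359.6 104.7] [15.3  8.9] 12.1 [[ 0.4662 -0.5102  0.115 ]]
S [236.3 135.8] 156 [236.  135.5] [11. 16.] 90.0 [[ 0.7519 -0.1557  0.115 ]]
S [223.2 209.4] 74 [223.3 209.4] [ 3.9 18.5] 31.0 [[0.6044 0.1274 0.115 ]]
S [252.4 219.2] 60 [252.4 218.7] [ 4.5 20.2] 20.2 [[0.5165 0.1162 0.115 ]]
W []
T [(array([127.1, 213.1]), np.int32(68), (127.13803100585938, 213.51657104492188)), (array([413.1, 329.7]), np.int32(131), (413.10003662109375, 329.7000427246094)), (array([134.1, 344.3]), np.int32(125), (134.04998779296875, 344.3499755859375))]
```

View pics/w5.png

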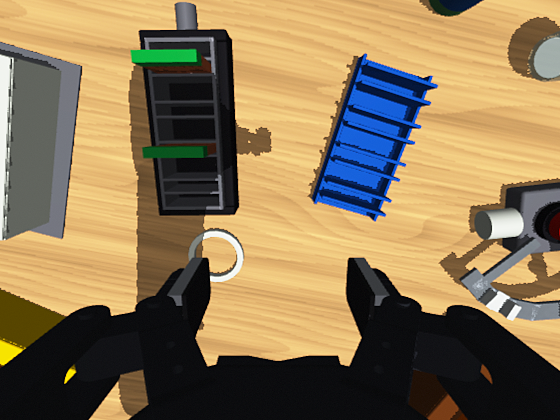

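The box holds two plates: (163,55), slot +66, and (173,152), slot -22. The rack is at (375,135). I'll crop the rack to read its dividers.

Run:
```python
from m import *
im=cv2.imread('pics/w5.png')
cv2.imwrite('pics/c3.png',cv2.resize(im[45:225,300:450],None,fx=3.3,fy=3.3,interpolation=cv2.INTER_CUBIC))
```

```text
(no output)
```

View pics/c3.png

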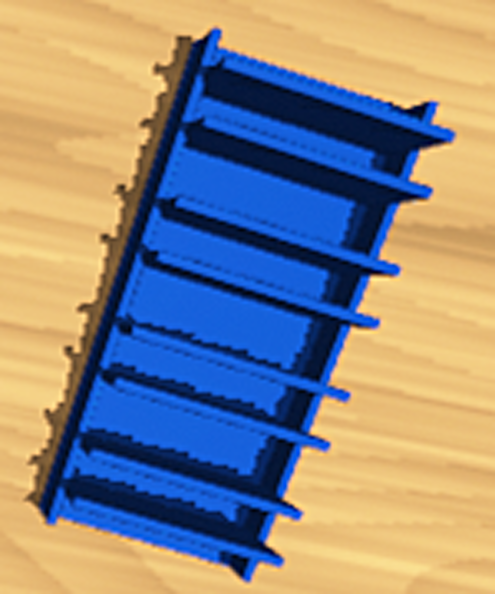

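Eight dividers form four narrow slots, pairs (1,2), (3,4), (5,6) and (7,8) from the top. I read the end points of their upper edges off the crop.

Run:
```python
from m import *
Rr=np.array([(453,134),(430,190),(398,268),(378,322),(348,396),(328,445),(300,514),(282,562)])/3.3+[300,45]
L=np.array([(210,67),(190,122),(165,203),(147,253),(124,322),(107,372),(85,437),(68,485)])/3.3+[300,45]
W=grab('wrist'); 
a=plane(W,Rr,.056)[:,:2];b=plane(W,L,.056)[:,:2]
print('len',np.linalg.norm(a-b,axis=1).round(4))
c=(a+b)/2; s=(c[0::2]+c[1::2])/2; print('slots',s.round(4),np.diff(s,axis=0).round(4)); 
v=s[0]-s[3];print('centre',c.mean(0),'yaw',np.arctan2(v[1],v[0]),np.linalg.norm(v),'rib yaw',[(np.arctan2(*(q-p)[::-1])-np.pi/2).round(3) for p,q in zip(a,b)])
# top-view check: dark/blue stripes
T=grab('top')
p0=c.mean(0);print('proj',proj(T,np.r_[p0,.056]))
go(.6045,.126,.30,.195);go(.52,.10,.3,.195)
```

```text
len [0.0869 0.0871 0.0861 0.087  0.0867 0.0867 0.0866 0.0874]
slots [[ 0.636  -0.1088]
 [ 0.5907 -0.1048]
 [ 0.5464 -0.1008]
 [ 0.5019 -0.0967]] [[-0.0453  0.004 ]
 [-0.0443  0.004 ]
 [-0.0445  0.0041]]
centre [ 0.56873989 -0.10280022] yaw -0.08998541358965423 0.13460586396004506 rib yaw [np.float64(-0.046), np.float64(-0.056), np.float64(-0.057), np.float64(-0.077), np.float64(-0.109), np.float64(-0.113), np.float64(-0.143), np.float64(-0.148)]
proj [[315.93991414 184.08561591]]
d [0.1755 0.2086 0.004 ] rot [-0.0000e+00 -4.0000e-04  1.0454e+00] p [0.4992 0.0009 0.2976] q [ 0.3   0.11 -0.4   1.57  0.04  1.47 -1.47] F [ 0.6 -0.4 -0.5] op 0.0643 t 14.9
d [0.0347 0.1652 0.004 ] rot [-0.0000e+00 -4.0000e-04  1.0454e+00] p [0.4992 0.0009 0.2976] q [ 0.3   0.11 -0.4   1.57  0.04  1.47 -1.47] F [ 0.6 -0.4 -0.5] op 0.0643 t 14.9
```

Request:
{"op": "send_rows", "data": {"commands": [{"xyz":[0,-0.06,-0.01],"rotation":[0,0,0],"claw":0.5},{"xyz":[0,-0.12,-0.02],"rotation":[0,0,0],"claw":0.5},{"xyz":[0.01,-0.18,-0.03],"rotation":[0,0,0],"claw":0.5},{"xyz":[0.01,-0.19,-0.03],"rotation":[0,0,0],"claw":0.5},{"xyz":[0.01,-0.19,-0.03],"rotation":[0,0,0],"claw":0.5},{"xyz":[0.01,-0.19,-0.03],"rotation":[0,0,0],"claw":0.5},{"xyz":[0.01,-0.19,-0.03],"rotation":[0,0,0],"claw":0.5},{"xyz":[0.01,-0.19,-0.03],"rotation":[0,0,0],"claw":0.5},{"xyz":[0.01,-0.19,-0.03],"rotation":[0,0,0],"claw":0.5},{"xyz":[0.01,-0.19,-0.03],"rotation":[0,0,0],"claw":0.5}]}}

```text
time: 16.15
ee_pos: [0.5054, -0.1146, 0.2799]
eef_rot: [0.995, 0.098, 0.0, -0.0]
contact_force: [0.5, 0.1, -0.5]
opening: 0.0641
grip_force: 0.0
```

```bash
cat >> m.py <<'E'
def rack(d,z=.056,amin=40,hsv=((100,90,25),(130,255,255))):
    m=cv2.inRange(cv2.cvtColor(d['frame'],cv2.COLOR_RGB2HSV),*hsv)
    m=cv2.morphologyEx(m,cv2.MORPH_CLOSE,np.ones((5,5)))
    c=max(cv2.findContours(m,0,2)[0],key=cv2.contourArea).reshape(-1,2)
    p=plane(d,c,z)[:,:2].astype(np.float32)
    (cx,cy),(w,h),a=cv2.minAreaRect(p*1000)
    q=cv2.boxPoints(((cx,cy),(w,h),a));e=q[1]-q[0];f=q[2]-q[1];L=e if np.linalg.norm(e)>np.linalg.norm(f) else f
    if L[0]<0:L=-L
    return np.array([cx,cy])/1000,(w,h),np.arctan2(L[1],L[0]),(c.min(0),c.max(0))
E
python3 - <<'E'
from m import *
W=grab('wrist','w6');print(W['C'],ctrl.sense()['ee_pos'])
for z in(.056,.05,.045):print(z,rack(W,z))
go(.6045,.126,.30,.195)
E
```

```text
[ 0.56913969 -0.10202644  0.42270376] [ 0.50534829 -0.11460005  0.27986925]
0.056 (array([ 0.56697717, -0.10817906]), (83.31985473632812, 174.97621154785156), np.float32(-0.09705656), (array([229,  37], dtype=int32), array([343, 213], dtype=int32)))
0.05 (array([ 0.56694189, -0.10827974]), (84.6831283569336, 177.83912658691406), np.float32(-0.09705647), (array([229,  37], dtype=int32), array([343, 213], dtype=int32)))
0.045 (array([ 0.56691241, -0.10836363]), (85.81919860839844, 180.22494506835938), np.float32(-0.097056456), (array([229,  37], dtype=int32), array([343, 213], dtype=int32)))
d [0.1653 0.401  0.0336] rot [-1.0000e-04 -0.0000e+00  1.0466e+00] p [ 0.5053 -0.1146  0.2799] q [ 0.43  0.15 -0.3   1.57  0.04  1.43 -1.25] F [ 0.6 -0.1  0.7] op 0.064 t 16.2
```

View pics/w6.png

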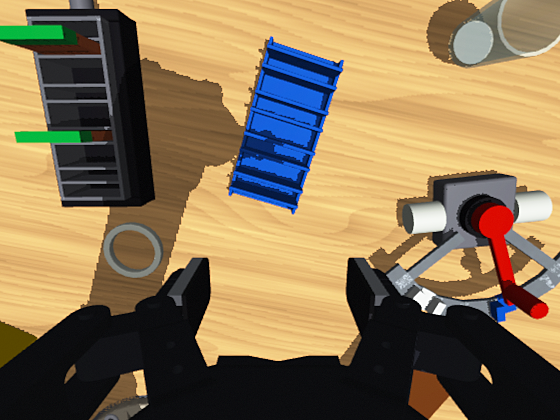

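The rack is overhead at (287,125). Its outline is the 27 mm rails, which gives the right 190x90 size at that height. I'll cross-check the slot positions with a profile along the dividers.

Run:
```python
from m import *
W=grab('wrist')
c,_,yaw,_=rack(W,.027);print(c,_,yaw)
ux=np.array([np.cos(yaw),np.sin(yaw)]);uy=np.array([-ux[1],ux[0]])
xs=np.arange(-95,95.5,1)/1000;ys=np.arange(-30,31,2)/1000
P=np.array([[*(c+x*ux+y*uy),.056] for y in ys for x in xs])
uv=proj(W,P).astype(np.float32).reshape(len(ys),len(xs),2)
g=cv2.remap(W['frame'],uv[...,0],uv[...,1],1).astype(int)
pr=np.median(g[...,2],0);pg=np.median(g[...,1],0)
for i in range(0,len(xs),16):print(int(xs[i]*1000),pr[i:i+16].astype(int),pg[i:i+16].astype(int))
```

```text
[ 0.56679578 -0.1086037 ] (array([229,  37], dtype=int32), array([343, 213], dtype=int32)) -0.09495555
-95 [123 122 125 125 122 118 119 119 119 119 116 119 179 225 213 208] [195 195 197 197 194 187 189 189 189 192 196 180 133 102  87  86]
-79 [221 233 190 105  58  60  64  65  64  64  62  69  90  98 128 203] [ 95 102  78  40  22  24  25  26  26  25  24  27  35  38  51  85]
-63 [228 210 207 222 233 189 102  54  61  64  64  62  73  93  96 124] [ 99  90  86  96 103  78  39  22  24  25  25  25  28  37  38  50]
-47 [213 228 225 224 223 223 224 224 224 224 225 227 201 136 103 111] [ 90 100  99  99  98  98  99  99  99  99 100 101  86  55  41  45]
-31 [101  72  60  60  78  98 106 107 184 224 224 224 224 225 225 193] [41 30 24 24 31 39 42 43 78 99 98 98 98 98 99 81]
-15 [184 223 231 177  89  76  98 109 187 225 227 225 224 224 224 224] [ 76  97 102  73  34  30  39  44  79  97  99  99  99  99  99  99]
1 [224 224 224 224 224 224 224 226 233 187  94 169 227 235 182 133] [ 99  99  99  99  99  99  99 100 103  78  36  69 100 104  75  53]
17 [196 227 227 225 224 224 224 224 227 231 173  80  46  63 177 230] [ 83 100 101  99  99  99  99  99 101 102  72  31  18  24  72 102]
33 [229 205 211 224 225 224 224 225 224 225 225 224 225 224 225 225] [102  86  90  99 100  99  99  99  99  99 100 100 100 100 100 100]
49 [229 228 155  69  54  60  60  53  62 180 230 228 206 214 225 226] [102 101  63  27  21  23  23  20  23  74 103 101  87  93 100 100]
65 [226 230 221 131  58  56  60  61  61  60  52  58 180 231 227 189] [100 103  96  52  23  22  23  24  24  23  20  21  74 104 100  78]
81 [213 232 208 138 120 126 126 125 125 124 123 121 119 118 119] [ 92  99  95 161 201 200 198 197 196 197 195 192 190 188 187]
```

The divider tops sit at ±13.5, ±32.5, ±59.5 and ±78.5 mm about the centre, exactly as expected. The rack is therefore at (0.5668,-0.1086), yaw -0.095. Next I go to the first plate, turning the tool a quarter turn.

Request:
{"op": "send_rows", "data": {"commands": [{"xyz":[0,0.02,0.03],"rotation":[0,0,0.1],"claw":0},{"xyz":[0.02,0.06,0.034],"rotation":[0,0,0.2],"claw":0},{"xyz":[0.04,0.1,0.034],"rotation":[0,0,0.3],"claw":0},{"xyz":[0.06,0.15,0.034],"rotation":[0,0,0.4],"claw":0},{"xyz":[0.08,0.2,0.034],"rotation":[0,0,0.5],"claw":0},{"xyz":[0.1,0.25,0.034],"rotation":[0,0,0.6],"claw":0},{"xyz":[0.12,0.3,0.034],"rotation":[0,0,0.7],"claw":0},{"xyz":[0.14,0.35,0.034],"rotation":[0,0,0.8],"claw":0},{"xyz":[0.165,0.401,0.034],"rotation":[0,0,0.9],"claw":0},{"xyz":[0.165,0.401,0.034],"rotation":[0,0,1],"claw":0}]}}

```text
time: 17.5
ee_pos: [0.6043, 0.1294, 0.2996]
eef_rot: [0.658, 0.753, 0.0, -0.001]
contact_force: [-0.4, -0.2, 0.9]
opening: 0.0428
grip_force: 0.0
```

Run:
```python
from m import *
go(.6045,.126,.075,.195)
W=grab('wrist','w7')
for c,a,r,_ in blobs(W,'green',200): print(c.round(1),a,np.round(r[0],1),np.round(r[1],1),round(r[2],1),plane(W,[r[0]],.115).round(4), plane(W,cv2.boxPoints(r),.115)[:,:2].round(4).tolist())
```

```text
d [ 0.0004 -0.0056 -0.3743] rot [-0.0013 -0.0009  0.0405] p [0.6043 0.1294 0.2996] q [ 0.15  0.41 -0.61  1.24  0.23  1.56 -0.28] F [-0.4 -0.2  0.9] op 0.0428 t 17.5
[280.7 196.1] 623 [280.8 196.2] [58.1 10.9] 86.3 [[0.6058 0.1275 0.115 ]] [[0.5942, 0.1561], [0.6052, 0.1583], [0.6179, 0.0974], [0.6064, 0.0951]]
[197.4 201.6] 660 [197.1 201.8] [57.4 14.2] 85.5 [[0.5192 0.1096 0.115 ]] [[0.5076, 0.1379], [0.522, 0.141], [0.5313, 0.0799], [0.5162, 0.0766]]
```

Request:
{"op": "send_rows", "data": {"commands": [{"xyz":[0.002,-0.004,-0.07],"rotation":[0,0,0.04],"claw":0},{"xyz":[0.002,-0.004,-0.15],"rotation":[0,0,0.04],"claw":0},{"xyz":[0.002,-0.004,-0.23],"rotation":[0,0,0.04],"claw":0},{"xyz":[0.002,-0.004,-0.3],"rotation":[0,0,0.04],"claw":0},{"xyz":[0.002,-0.004,-0.35],"rotation":[0,0,0.04],"claw":0},{"xyz":[0.002,-0.004,-0.37],"rotation":[0,0,0.04],"claw":0},{"xyz":[0.002,-0.004,-0.37],"rotation":[0,0,0.04],"claw":-0.9},{"xyz":[0.002,-0.004,-0.37],"rotation":[0,0,0.04],"claw":-0.9},{"xyz":[0.002,-0.004,-0.37],"rotation":[0,0,0.04],"claw":-0.9},{"xyz":[0.002,-0.004,-0.37],"rotation":[0,0,0.04],"claw":-0.9}], "grip_force": 45}}

```text
time: 18.8
ee_pos: [0.6066, 0.1238, 0.0798]
eef_rot: [0.639, 0.769, 0.001, 0.001]
contact_force: [1.3, -0.8, 6.2]
opening: 0.01
grip_force: 48.1
```

Run:
```python
from m import *
go(.6355,-.1151,.2,-.095)
```

```text
d [ 0.0481 -0.3982  0.2003] rot [-1.000e-04  1.900e-03 -1.865e-01] p [0.6066 0.1238 0.0798] q [ 0.16  0.55 -0.57  1.56  0.32  1.13 -0.3 ] F [ 1.3 -0.8  6.2] op 0.01 t 18.8
```

Request:
{"op": "send_rows", "data": {"commands": [{"xyz":[0,0,0.03],"rotation":[0,0,0],"claw":-0.9},{"xyz":[0,0,0.08],"rotation":[0,0,0],"claw":-0.9},{"xyz":[0,0,0.15],"rotation":[0,0,0],"claw":-0.9},{"xyz":[0,-0.02,0.2],"rotation":[0,0,0],"claw":-0.9},{"xyz":[0.01,-0.09,0.2],"rotation":[0,0,-0.04],"claw":-0.9},{"xyz":[0.02,-0.17,0.2],"rotation":[0,0,-0.08],"claw":-0.9},{"xyz":[0.03,-0.25,0.2],"rotation":[0,0,-0.12],"claw":-0.9},{"xyz":[0.04,-0.33,0.2],"rotation":[0,0,-0.16],"claw":-0.9},{"xyz":[0.048,-0.403,0.2],"rotation":[0,0,-0.186],"claw":-0.9},{"xyz":[0.048,-0.403,0.2],"rotation":[0,0,-0.186],"claw":-0.9}]}}

```text
time: 20.05
ee_pos: [0.6335, -0.1243, 0.1976]
eef_rot: [0.742, 0.67, -0.001, 0.0]
contact_force: [0.2, 0.8, -1.3]
opening: 0.0096
grip_force: 47.1
```

Run:
```python
from m import *
T=grab('top');S=grab('side','s8');W=grab('wrist')
def r2(d):  # rack knocked?
    try:return rack(d,.027)
    except Exception as e:return e
print(r2(T));print(r2(S))
go(.6355,-.1151-.003,.082,-.095)
for c,a,r,_ in blobs(W,'green',100): print(c.round(1),a,np.round(r[1],1),round(r[2],1),plane(W,[r[0]],W['s']['ee_pos'][2]+.035).round(4))
```

```text
(array([ 0.5647879 , -0.10469096]), (87.54847717285156, 184.34437561035156), np.float32(-0.10386608), (array([295, 152], dtype=int32), array([335, 224], dtype=int32)))
(array([ 0.56243829, -0.10902448]), (128.71336364746094, 203.95846557617188), np.float32(-0.09655772), (array([248, 161], dtype=int32), array([310, 209], dtype=int32)))
d [ 0.0023 -0.0021 -0.1937] rot [-0.0008 -0.0004 -0.0017] p [ 0.6341 -0.1169  0.1982] q [ 0.46  0.49 -0.47  1.34  0.22  1.37 -0.11] F [ 0.6  1.3 -1.4] op 0.0093 t 20.2
[277.8 285.1] 3961 [146.  29.] 90.0 [[ 0.6332 -0.1094  0.233 ]]
[440.9 255.1] 4041 [71.7 74.6] 46.2 [[ 0.6939 -0.1028  0.233 ]]
```

View pics/s8.png

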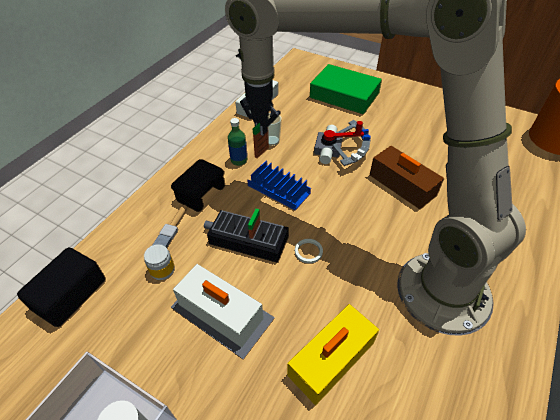

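The plate is held over the rack and the rack hasn't moved. The hood rests upright on the mat at (220,305). The bottle at (237,140) is near the far end of the rack, so I'll check its clearance.

Run:
```python
from m import *
T=grab('top')
print('cap',plane(T,[(347.5,92.7)],.17))
S=grab('side');print(plane(S,[(236,122)],.17))
go(.6355,-.1151-.003,.082,-.095)
```

```text
cap [[ 0.75978174 -0.16074104  0.17      ]]
[[ 0.74698576 -0.15705241  0.17      ]]
d [ 0.0019 -0.0033 -0.1941] rot [-0.0006 -0.     -0.0026] p [ 0.6344 -0.1161  0.1985] q [ 0.46  0.49 -0.47  1.34  0.22  1.37 -0.11] F [-0.3  0.5 -1.1] op 0.0094 t 20.3
```

Clear by more than 40 mm. Inserting.

Request:
{"op": "send_rows", "data": {"commands": [{"xyz":[0.002,-0.003,-0.03],"rotation":[0,0,-0.002],"claw":-0.9},{"xyz":[0.002,-0.003,-0.07],"rotation":[0,0,-0.002],"claw":-0.9},{"xyz":[0.002,-0.003,-0.1],"rotation":[0,0,-0.002],"claw":-0.9},{"xyz":[0.002,-0.003,-0.12],"rotation":[0,0,-0.002],"claw":-0.9},{"xyz":[0.002,-0.003,-0.14],"rotation":[0,0,-0.002],"claw":-0.9},{"xyz":[0.002,-0.003,-0.16],"rotation":[0,0,-0.002],"claw":-0.9},{"xyz":[0.002,-0.003,-0.175],"rotation":[0,0,-0.002],"claw":-0.9},{"xyz":[0.002,-0.003,-0.185],"rotation":[0,0,-0.002],"claw":-0.9},{"xyz":[0.002,-0.003,-0.192],"rotation":[0,0,-0.002],"claw":-0.9},{"xyz":[0.002,-0.003,-0.192],"rotation":[0,0,-0.002],"claw":-0.9}]}}

```text
time: 21.55
ee_pos: [0.6355, -0.12, 0.0829]
eef_rot: [0.741, 0.672, -0.0, -0.0]
contact_force: [0.9, 0.3, -2.1]
opening: 0.0091
grip_force: 47.1
```

Run:
```python
from m import *
go(.6355,-.1151-.003,.082,-.095)
```

```text
d [ 0.      0.0032 -0.0016] rot [-0.0001 -0.0002  0.0013] p [ 0.6355 -0.12    0.0829] q [ 0.45  0.58 -0.45  1.47  0.26  1.15 -0.14] F [ 0.9  0.3 -2.1] op 0.0091 t 21.55
```

In freely, with no contact force. I'll let it drop the last 2 mm, rise and go back for plate 2.

Request:
{"op": "send_rows", "data": {"commands": [{"xyz":[0,0,-0.002],"rotation":[0,0,0],"claw":-0.9},{"xyz":[0,0,-0.002],"rotation":[0,0,0],"claw":-0.3},{"xyz":[0,0,-0.002],"rotation":[0,0,0],"claw":-0.3},{"xyz":[0,0,-0.002],"rotation":[0,0,0],"claw":-0.3},{"xyz":[0,0,0.03],"rotation":[0,0,0],"claw":-0.3},{"xyz":[0,0,0.08],"rotation":[0,0,0],"claw":-0.3},{"xyz":[0,0,0.15],"rotation":[0,0,0],"claw":-0.3},{"xyz":[0,0,0.22],"rotation":[0,0,0],"claw":-0.3},{"xyz":[-0.04,0.03,0.25],"rotation":[0,0,0.05],"claw":-0.3},{"xyz":[-0.08,0.08,0.25],"rotation":[0,0,0.1],"claw":-0.3}]}}

```text
time: 22.8
ee_pos: [0.5883, -0.0724, 0.2367]
eef_rot: [0.688, 0.726, 0.001, 0.002]
contact_force: [-0.1, 0.2, -0.0]
opening: 0.0299
grip_force: 0.0
```

Run:
```python
from m import *
go(.5190,.108,.25,.195)
T=grab('top');S=grab('side')
for n,d in(('T',T),('S',S)):
    for c,a,r,_ in blobs(d,'green',10,(190,130,345,235)): print(n,c.round(1),a,plane(d,[r[0]],.115).round(4))
print(rack(T,.027)[0],rack(S,.027)[0])
```

```text
d [-0.1154  0.3007  0.0221] rot [0.0004 0.0035 0.0944] p [ 0.5883 -0.0724  0.2367] q [ 0.47  0.35 -0.53  1.44  0.18  1.39 -0.01] F [-0.1  0.2 -0. ] op 0.0299 t 22.8
T [227.7 198.2] 154 [[0.5201 0.1119 0.115 ]]
S [236.3 135.8] 157 [[ 0.7519 -0.1557  0.115 ]]
S [260.9 154.3] 55 [[ 0.6326 -0.1169  0.115 ]]
S [252.6 218.2] 87 [[0.517  0.1151 0.115 ]]
[ 0.54899805 -0.06600014] [ 0.56276361 -0.1090202 ]
```

Request:
{"op": "send_rows", "data": {"commands": [{"xyz":[-0.02,0.06,0.02],"rotation":[0,0,0.02],"claw":0},{"xyz":[-0.045,0.12,0.022],"rotation":[0,0,0.04],"claw":0},{"xyz":[-0.07,0.18,0.022],"rotation":[0,0,0.06],"claw":0},{"xyz":[-0.09,0.24,0.022],"rotation":[0,0,0.08],"claw":0},{"xyz":[-0.115,0.3,0.022],"rotation":[0,0,0.095],"claw":0},{"xyz":[-0.115,0.3,0.022],"rotation":[0,0,0.095],"claw":0},{"xyz":[-0.115,0.3,0.022],"rotation":[0,0,0.095],"claw":0},{"xyz":[-0.115,0.3,-0.05],"rotation":[0,0,0.095],"claw":0},{"xyz":[-0.115,0.3,-0.1],"rotation":[0,0,0.095],"claw":0},{"xyz":[-0.115,0.3,-0.1],"rotation":[0,0,0.095],"claw":0}]}}

```text
time: 24.15
ee_pos: [0.5174, 0.1063, 0.171]
eef_rot: [0.636, 0.772, -0.002, -0.002]
contact_force: [-0.3, -0.7, -0.5]
opening: 0.0427
grip_force: 0.0
```

Run:
```python
from m import *
W=grab('wrist')
for c,a,r,_ in blobs(W,'green',200): print(c.round(1),a,np.round(r[1],1),round(r[2],1),plane(W,[r[0]],.115).round(4))
go(.5192,.1092,.078,.195)
```

```text
[284.9 225.7] 1518 [92. 16.] 90.0 [[0.5193 0.111  0.115 ]]
d [ 0.0013  0.0037 -0.158 ] rot [ 0.0001 -0.0013  0.0007] p [0.5184 0.107  0.1728] q [ 0.29  0.28 -0.65  1.69  0.18  1.23 -0.21] F [ 0.6 -0.1  0.6] op 0.0427 t 24.2
```

Request:
{"op": "send_rows", "data": {"commands": [{"xyz":[0.001,0.006,-0.05],"rotation":[0,0,0],"claw":0},{"xyz":[0.001,0.006,-0.1],"rotation":[0,0,0],"claw":0},{"xyz":[0.001,0.006,-0.14],"rotation":[0,0,0],"claw":0},{"xyz":[0.001,0.006,-0.158],"rotation":[0,0,0],"claw":0},{"xyz":[0.001,0.006,-0.158],"rotation":[0,0,0],"claw":0},{"xyz":[0.001,0.006,-0.158],"rotation":[0,0,0],"claw":-0.9},{"xyz":[0.001,0.006,-0.158],"rotation":[0,0,0],"claw":-0.9},{"xyz":[0.001,0.006,-0.158],"rotation":[0,0,0],"claw":-0.9},{"xyz":[0.001,0.006,-0.158],"rotation":[0,0,0],"claw":-0.9},{"xyz":[0.001,0.006,-0.158],"rotation":[0,0,0],"claw":-0.9}]}}

```text
time: 25.45
ee_pos: [0.5201, 0.1118, 0.0795]
eef_rot: [0.635, 0.773, 0.001, 0.001]
contact_force: [0.8, -0.3, 6.6]
opening: 0.0093
grip_force: 44.8
```

Run:
```python
from m import *
go(.5439,-.108,.2,-.095)
```

```text
d [ 0.0396 -0.3663  0.2009] rot [ 1.000e-04  1.500e-03 -1.937e-01] p [0.5201 0.1118 0.0795] q [ 0.25  0.38 -0.63  1.8   0.26  1.04 -0.28] F [ 0.8 -0.3  6.6] op 0.0093 t 25.45
```

Request:
{"op": "send_rows", "data": {"commands": [{"xyz":[0,0,0.03],"rotation":[0,0,0],"claw":-0.9},{"xyz":[0,0,0.08],"rotation":[0,0,0],"claw":-0.9},{"xyz":[0,0,0.15],"rotation":[0,0,0],"claw":-0.9},{"xyz":[0,-0.02,0.2],"rotation":[0,0,0],"claw":-0.9},{"xyz":[0.008,-0.09,0.2],"rotation":[0,0,-0.05],"claw":-0.9},{"xyz":[0.015,-0.17,0.2],"rotation":[0,0,-0.1],"claw":-0.9},{"xyz":[0.025,-0.24,0.2],"rotation":[0,0,-0.15],"claw":-0.9},{"xyz":[0.035,-0.31,0.2],"rotation":[0,0,-0.19],"claw":-0.9},{"xyz":[0.04,-0.366,0.2],"rotation":[0,0,-0.194],"claw":-0.9},{"xyz":[0.04,-0.366,0.2],"rotation":[0,0,-0.194],"claw":-0.9}]}}

```text
time: 26.7
ee_pos: [0.5425, -0.1117, 0.1986]
eef_rot: [0.742, 0.67, -0.001, -0.0]
contact_force: [0.1, 0.8, -0.7]
opening: 0.0095
grip_force: 44.9
```

Run:
```python
from m import *
S=grab('side');T=grab('top')
print(rack(S,.027)[0],rack(T,.027)[0])
for c,a,r,_ in blobs(S,'green',10,(240,135,345,235)): print(c.round(1),a,plane(S,[r[0]],.115).round(4))
go(.5439,-.108,.082,-.095)
```

```text
[ 0.56284796 -0.1086697 ] [ 0.56434662 -0.09201665]
[241.8 137.3] 27 [[ 0.7291 -0.1567  0.115 ]]
[282.7 137. ] 15 [[ 0.6155 -0.2248  0.115 ]]
[260.8 154.2] 52 [[ 0.6333 -0.1172  0.115 ]]
d [ 0.0017 -0.0008 -0.1945] rot [-0.0005 -0.0002  0.0004] p [ 0.5429 -0.1075  0.1987] q [ 0.54  0.29 -0.49  1.6   0.14  1.29 -0.07] F [ 0.2  0.7 -0.8] op 0.0093 t 26.8
```

Rack unmoved. Inserting the second plate in slot -23.

Request:
{"op": "send_rows", "data": {"commands": [{"xyz":[0.002,-0.001,-0.03],"rotation":[0,0,0],"claw":-0.9},{"xyz":[0.002,-0.001,-0.07],"rotation":[0,0,0],"claw":-0.9},{"xyz":[0.002,-0.001,-0.1],"rotation":[0,0,0],"claw":-0.9},{"xyz":[0.002,-0.001,-0.12],"rotation":[0,0,0],"claw":-0.9},{"xyz":[0.002,-0.001,-0.14],"rotation":[0,0,0],"claw":-0.9},{"xyz":[0.002,-0.001,-0.16],"rotation":[0,0,0],"claw":-0.9},{"xyz":[0.002,-0.001,-0.175],"rotation":[0,0,0],"claw":-0.9},{"xyz":[0.002,-0.001,-0.185],"rotation":[0,0,0],"claw":-0.9},{"xyz":[0.002,-0.001,-0.194],"rotation":[0,0,0],"claw":-0.9},{"xyz":[0.002,-0.001,-0.194],"rotation":[0,0,0],"claw":-0.9}]}}

```text
time: 28.05
ee_pos: [0.5442, -0.1086, 0.0816]
eef_rot: [0.74, 0.673, -0.0, -0.0]
contact_force: [0.1, 0.7, 0.1]
opening: 0.0095
grip_force: 45.0
```

Run:
```python
from m import *
go(.5439,-.108,.082,-.095)
```

```text
d [-0.0005  0.001   0.0006] rot [-0.0001 -0.0003  0.0003] p [ 0.5442 -0.1086  0.0816] q [ 0.52  0.4  -0.47  1.74  0.21  1.05 -0.12] F [0.1 0.7 0.1] op 0.0095 t 28.05
```

Request:
{"op": "send_rows", "data": {"commands": [{"xyz":[0,0,0],"rotation":[0,0,0],"claw":-0.3},{"xyz":[0,0,0],"rotation":[0,0,0],"claw":-0.3},{"xyz":[0,0,0],"rotation":[0,0,0],"claw":-0.3},{"xyz":[0,0,0.05],"rotation":[0,0,0],"claw":-0.3},{"xyz":[0,0,0.12],"rotation":[0,0,0],"claw":-0.3},{"xyz":[0,0,0.2],"rotation":[0,0,0],"claw":-0.3},{"xyz":[0,0,0.28],"rotation":[0,0,0],"claw":0.3},{"xyz":[0,0.03,0.34],"rotation":[0,0,-0.1],"claw":0.3},{"xyz":[0,0.06,0.36],"rotation":[0,0,-0.2],"claw":0.5},{"xyz":[0,0.1,0.36],"rotation":[0,0,-0.3],"claw":0.5}]}}

```text
time: 29.3
ee_pos: [0.5449, -0.0485, 0.2995]
eef_rot: [0.873, 0.488, 0.001, 0.001]
contact_force: [0.5, 0.2, -0.5]
opening: 0.0639
grip_force: 0.0
```

Run:
```python
from m import *
go(.477,.3,.27,-.074+np.pi/2)
S=grab('side')
print(rack(S,.027)[0])
for c,a,r,_ in blobs(S,'green',10,(200,135,345,235)): print(c.round(1),a,plane(S,[r[0]],.115).round(4))
print([(c.round(1),plane(S,[r[0]],.119)) for c,a,r,_ in blobs(S,'orange',60)])
```

```text
d [-0.1132  0.5808 -0.0492] rot [ 0.0013  0.0015 -0.7289] p [ 0.5449 -0.0485  0.2995] q [ 0.43  0.22 -0.48  1.45  0.1   1.49 -0.6 ] F [ 0.5  0.2 -0.5] op 0.0639 t 29.3
[ 0.56284796 -0.1086697 ]
[236.2 137.6] 102 [[ 0.7448 -0.1451  0.115 ]]
[260.8 154.2] 52 [[ 0.6333 -0.1172  0.115 ]]
[285.8 165. ] 54 [[ 0.5409 -0.1118  0.115 ]]
[(array([410.3, 159. ]), array([[ 0.22059558, -0.31849363,  0.119     ]])), (array([214.7, 289.2]), array([[0.47710842, 0.34417212, 0.119     ]])), (array([335.4, 339.2]), array([[0.1793543, 0.3144024, 0.119    ]]))]
```

Both plates stand in their slots, and the hood fin is at (0.477,0.344). Back to the hood.

Request:
{"op": "send_rows", "data": {"commands": [{"xyz":[-0.01,0.06,0],"rotation":[0,0,-0.08],"claw":1},{"xyz":[-0.02,0.12,0],"rotation":[0,0,-0.16],"claw":1},{"xyz":[-0.03,0.18,0],"rotation":[0,0,-0.24],"claw":1},{"xyz":[-0.04,0.25,0],"rotation":[0,0,-0.32],"claw":1},{"xyz":[-0.06,0.32,0],"rotation":[0,0,-0.4],"claw":1},{"xyz":[-0.07,0.39,0],"rotation":[0,0,-0.48],"claw":1},{"xyz":[-0.085,0.46,0],"rotation":[0,0,-0.56],"claw":1},{"xyz":[-0.1,0.52,0],"rotation":[0,0,-0.64],"claw":1},{"xyz":[-0.113,0.58,0],"rotation":[0,0,-0.729],"claw":1},{"xyz":[-0.113,0.65,-0.05],"rotation":[0,0,-0.729],"claw":1}]}}

```text
time: 30.6
ee_pos: [0.4773, 0.3431, 0.2702]
eef_rot: [0.999, -0.035, 0.002, -0.001]
contact_force: [1.3, -0.1, -0.0]
opening: 0.0856
grip_force: 0.0
```

Run:
```python
from m import *
W=grab('wrist')
h=cv2.cvtColor(W['frame'],cv2.COLOR_RGB2HSV);m=cv2.inRange(h,(5,150,60),(15,255,255))
k=np.zeros_like(m);k[60:330,180:380]=1;m*=k
r=cv2.minAreaRect(max(cv2.findContours(m,0,2)[0],key=cv2.contourArea))
p=plane(W,cv2.boxPoints(r),.119)[:,:2];print(r,p.mean(0),p.tolist())
e=[p[1]-p[0],p[2]-p[1]];L=max(e,key=np.linalg.norm);print([np.linalg.norm(x) for x in e],np.arctan(L[1]/L[0]))
go(.4771,.3442,.092,-.074+np.pi/2)
```

```text
((278.0, 195.5), (16.0, 73.0), 0.0) [0.4808304  0.34249806] [[0.4463952985027009, 0.35265326885301385], [0.5162932269735682, 0.347390963889217], [0.5152920562556909, 0.3327989836752478], [0.44534103191199087, 0.33714902003969904]]
[np.float64(0.07009573637569179), np.float64(0.01462628556302669)] -0.0751438082921642
d [ 0.0063 -0.0057 -0.2861] rot [-0.0009 -0.0024 -0.0083] p [0.4733 0.3476 0.2637] q [-0.23  0.35 -0.61  1.4   0.2   1.45 -2.46] F [-4.5  1.4 -3.9] op 0.0851 t 30.65
```

Run:
```python
from m import *
W=grab('wrist')
h=cv2.cvtColor(W['frame'],cv2.COLOR_RGB2HSV);m=cv2.inRange(h,(5,150,60),(15,255,255))
k=np.zeros_like(m);k[60:330,180:380]=1;m*=k
r=cv2.minAreaRect(max(cv2.findContours(m,0,2)[0],key=cv2.contourArea))
p=plane(W,cv2.boxPoints(r),.119)[:,:2];print(r,p.mean(0))
W=grab('wrist');go(.4771,.3442,.092,-.074+np.pi/2)
```

```text
((282.0, 191.5), (73.0, 16.0), 90.0) [0.48049392 0.34291213]
d [ 0.004   0.0018 -0.2897] rot [ 0.0006 -0.0024 -0.0076] p [0.4747 0.3431 0.2658] q [-0.22  0.35 -0.61  1.4   0.19  1.46 -2.46] F [-0.6  0.2  0. ] op 0.0856 t 30.75
```

Request:
{"op": "send_rows", "data": {"commands": [{"xyz":[0.004,0.002,-0.06],"rotation":[0,0,-0.008],"claw":1},{"xyz":[0.004,0.002,-0.13],"rotation":[0,0,-0.008],"claw":1},{"xyz":[0.004,0.002,-0.2],"rotation":[0,0,-0.008],"claw":1},{"xyz":[0.004,0.002,-0.26],"rotation":[0,0,-0.008],"claw":1},{"xyz":[0.004,0.002,-0.29],"rotation":[0,0,-0.008],"claw":1},{"xyz":[0.004,0.002,-0.29],"rotation":[0,0,-0.008],"claw":-0.8},{"xyz":[0.004,0.002,-0.29],"rotation":[0,0,-0.008],"claw":-0.8},{"xyz":[0.004,0.002,-0.29],"rotation":[0,0,-0.008],"claw":-0.8},{"xyz":[0.004,0.002,-0.29],"rotation":[0,0,-0.008],"claw":-0.8},{"xyz":[0.004,0.002,-0.29],"rotation":[0,0,-0.008],"claw":-0.8}], "grip_force": 60}}

```text
time: 32.0
ee_pos: [0.4795, 0.3432, 0.095]
eef_rot: [0.999, -0.04, 0.001, -0.001]
contact_force: [-0.7, 0.6, 6.0]
opening: 0.0155
grip_force: 62.7
```

Run:
```python
from m import *
T=grab('top');S=grab('side')
go(.5394,.111,.24,.195+np.pi/2)
print('yaw',yawnow(),'rack',rack(S,.027)[0])
# tub lip outline from the top view: bounding of dark tub
h=cv2.cvtColor(T['frame'],cv2.COLOR_RGB2HSV);m=cv2.inRange(h,(0,0,0),(180,90,75));k=np.zeros_like(m);k[130:250,195:262]=1;m*=k
m=cv2.morphologyEx(m,cv2.MORPH_CLOSE,np.ones((7,7)));m=cv2.morphologyEx(m,cv2.MORPH_OPEN,np.ones((9,9)))
r=cv2.minAreaRect(max(cv2.findContours(m,0,2)[0],key=cv2.contourArea))
for z in(.045,):
    p=plane(T,cv2.boxPoints(r),z)[:,:2];e=[p[1]-p[0],p[2]-p[1]];L=max(e,key=np.linalg.norm);print(r,p.mean(0),[np.linalg.norm(x) for x in e],np.arctan(L[1]/L[0]))
```

```text
d [ 0.0998 -0.3871  0.2418] rot [-0.001   0.001   0.1833] p [0.4795 0.3432 0.0949] q [-0.24  0.47 -0.57  1.63  0.28  1.12 -2.53] F [0.1 1.2 5.6] op 0.015 t 32.1
yaw -1.650753690422232 rack [ 0.54972205 -0.10739835]
((229.58387756347656, 193.8087158203125), (83.70661163330078, 37.711421966552734), 79.99201965332031) [0.54247331 0.1151155 ] [np.float64(0.0963938488526202), np.float64(0.21498496472959924)] 0.19825049016779353
```

Request:
{"op": "send_rows", "data": {"commands": [{"xyz":[0,0,0.03],"rotation":[0,0,0],"claw":-0.8},{"xyz":[0,0,0.08],"rotation":[0,0,0],"claw":-0.8},{"xyz":[0,0,0.14],"rotation":[0,0,0],"claw":-0.8},{"xyz":[0.02,-0.05,0.2],"rotation":[0,0,0.03],"claw":-0.8},{"xyz":[0.04,-0.12,0.2],"rotation":[0,0,0.06],"claw":-0.8},{"xyz":[0.06,-0.2,0.2],"rotation":[0,0,0.1],"claw":-0.8},{"xyz":[0.08,-0.28,0.2],"rotation":[0,0,0.14],"claw":-0.8},{"xyz":[0.095,-0.35,0.2],"rotation":[0,0,0.17],"claw":-0.8},{"xyz":[0.104,-0.384,0.2],"rotation":[0,0,0.184],"claw":-0.8},{"xyz":[0.104,-0.384,0.2],"rotation":[0,0,0.184],"claw":-0.8}]}}

```text
time: 33.35
ee_pos: [0.5415, 0.1095, 0.214]
eef_rot: [0.995, 0.096, -0.0, 0.0]
contact_force: [-0.3, 0.4, -4.0]
opening: 0.0147
grip_force: 61.4
```

Request:
{"op": "send_rows", "data": {"commands": [{"xyz":[0,0,0],"rotation":[0,0,0],"claw":-0.8},{"xyz":[0,0,0],"rotation":[0,0,0],"claw":-0.8},{"xyz":[0,0,0],"rotation":[0,0,0],"claw":-0.8},{"xyz":[0,0,0],"rotation":[0,0,0],"claw":-0.8},{"xyz":[0,0,-0.02],"rotation":[0,0,0],"claw":-0.8},{"xyz":[0,0,-0.03],"rotation":[0,0,0],"claw":-0.8},{"xyz":[0,0,-0.03],"rotation":[0,0,0],"claw":-0.8},{"xyz":[0,0,-0.03],"rotation":[0,0,0],"claw":-0.8},{"xyz":[0,0,-0.03],"rotation":[0,0,0],"claw":-0.8},{"xyz":[0,0,-0.03],"rotation":[0,0,0],"claw":-0.8}]}}

```text
time: 34.6
ee_pos: [0.5415, 0.1122, 0.1961]
eef_rot: [0.995, 0.098, 0.0, -0.0]
contact_force: [0.9, 0.2, -2.8]
opening: 0.0148
grip_force: 61.4
```

Run:
```python
from m import *
go(.5418,.113,.135,.196+np.pi/2)
W=grab('wrist','w9')
T=grab('top');S=grab('side');print(rack(S,.027),rack(T,.027))
for n,d in(('T',T),('S',S)):
    for c,a,r,_ in blobs(d,'green',10,(240,135,345,235)): print(n,c.round(1),a,plane(d,[r[0]],.115).round(4))
```

```text
d [ 0.0005  0.0013 -0.1018] rot [-0.0001  0.0003  0.0001] p [0.5415 0.1122 0.1961] q [ 0.18  0.29 -0.54  1.61  0.16  1.28 -1.76] F [ 0.9  0.2 -2.8] op 0.0148 t 34.6
(array([ 0.56375122, -0.10941234]), (127.09156799316406, 208.0865936279297), np.float32(-0.112676986), (array([250, 163], dtype=int32), array([310, 209], dtype=int32))) (array([ 0.56381244, -0.10447289]), (86.91448211669922, 182.26028442382812), np.float32(-0.100896776), (array([295, 152], dtype=int32), array([334, 224], dtype=int32)))
T [323.9 152.9] 127 [[ 0.6335 -0.115   0.115 ]]
T [320.8 191. ] 124 [[ 0.5418 -0.1086  0.115 ]]
S [260.7 156. ] 77 [[ 0.6284 -0.1106  0.115 ]]
S [285.7 166.6] 80 [[ 0.5365 -0.1054  0.115 ]]
```

View pics/w9.png

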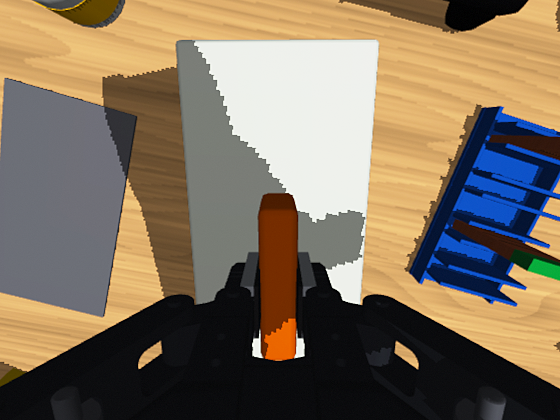

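The hood is held level and aligned over the tub, and both plates are in the rack on the right. Lowering slowly.

Request:
{"op": "send_rows", "data": {"commands": [{"xyz":[0,0.001,-0.03],"rotation":[0,0,0],"claw":-0.8},{"xyz":[0,0.001,-0.05],"rotation":[0,0,0],"claw":-0.8},{"xyz":[0,0.001,-0.065],"rotation":[0,0,0],"claw":-0.8},{"xyz":[0,0.001,-0.075],"rotation":[0,0,0],"claw":-0.8},{"xyz":[0,0.001,-0.082],"rotation":[0,0,0],"claw":-0.8},{"xyz":[0,0.001,-0.089],"rotation":[0,0,0],"claw":-0.8},{"xyz":[0,0.001,-0.095],"rotation":[0,0,0],"claw":-0.8},{"xyz":[0,0.001,-0.1],"rotation":[0,0,0],"claw":-0.8},{"xyz":[0,0.001,-0.103],"rotation":[0,0,0],"claw":-0.8},{"xyz":[0,0.001,-0.103],"rotation":[0,0,0],"claw":-0.8}]}}

```text
time: 36.0
ee_pos: [0.5414, 0.1131, 0.1358]
eef_rot: [0.995, 0.098, 0.001, 0.0]
contact_force: [-7.1, -0.4, 11.4]
opening: 0.015
grip_force: 63.5
```

Run:
```python
from m import *
go(.5418,.113,.135,.196+np.pi/2)
```

```text
d [ 0.0007 -0.0002 -0.0014] rot [ 0.0002  0.0008 -0.0001] p [0.5414 0.1131 0.1358] q [ 0.17  0.34 -0.53  1.69  0.19  1.16 -1.79] F [-7.1 -0.4 11.4] op 0.015 t 36.0
```

Contact at the expected height. Let go, rise and check.

Request:
{"op": "send_rows", "data": {"commands": [{"xyz":[-0.002,0,0],"rotation":[0,0,0],"claw":-0.8},{"xyz":[-0.002,0,0],"rotation":[0,0,0],"claw":0.3},{"xyz":[-0.002,0,0],"rotation":[0,0,0],"claw":0.5},{"xyz":[-0.002,0,0],"rotation":[0,0,0],"claw":0.5},{"xyz":[-0.002,0,0],"rotation":[0,0,0],"claw":0.5},{"xyz":[-0.002,0,0.06],"rotation":[0,0,0],"claw":0.5},{"xyz":[-0.002,0,0.12],"rotation":[0,0,0],"claw":0.5},{"xyz":[-0.002,0,0.2],"rotation":[0,0,0],"claw":0.5},{"xyz":[-0.06,0,0.25],"rotation":[0,0,0],"claw":0.5},{"xyz":[-0.1,0,0.25],"rotation":[0,0,0],"claw":0.5}]}}

```text
time: 37.25
ee_pos: [0.4815, 0.1138, 0.2868]
eef_rot: [0.995, 0.098, 0.002, -0.0]
contact_force: [0.5, -1.5, -0.6]
opening: 0.0642
grip_force: 0.0
```

Run:
```python
from m import *
go(.5418,.113,.25)
T=grab('top','t10');S=grab('side','s10')
A=cv2.imread('pics/side0.png')[175:275,180:330];B=cv2.imread('pics/s10.png')
cv2.imwrite('pics/c10.png',np.vstack([np.hstack([cv2.resize(A,None,fx=2.6,fy=2.6),cv2.resize(B[175:275,180:330],None,fx=2.6,fy=2.6)]),np.hstack([cv2.resize(B[110:214,240:390],(390,270)),cv2.resize(cv2.imread('pics/t10.png')[140:244,195:345],(390,270))])]))
hs=blobs(S,'white',500,(200,185,295,245))[0][2];ht=blobs(T,'white',300,(195,135,265,245))[0][2];fs=blobs(S,'orange',40,(220,180,280,225))[0][2]
print('side white',hs,'start (245.3,212.7) 77.6x26.4 14.0');print('side fin',fs,'start (244.9,204.1)')
print('top',ht,'start (225.86,188.72) 86x37.2 80.1')
print(rack(T,.027),rack(S,.027)[0])
```

```text
d [ 0.1005 -0.0013 -0.0614] rot [0. 0. 0.] p [0.4815 0.1138 0.2868] q [ 0.22  0.11 -0.56  1.6   0.06  1.44 -1.72] F [ 0.5 -1.5 -0.6] op 0.0642 t 37.25
side white ((245.2454071044922, 213.03968811035156), (77.7236099243164, 26.562007904052734), 13.760785102844238) start (245.3,212.7) 77.6x26.4 14.0
side fin ((241.85296630859375, 203.5882568359375), (19.402849197387695, 4.123105525970459), 14.03624439239502) start (244.9,204.1)
top ((228.7646942138672, 166.94117736816406), (44.904605865478516, 23.862354278564453), 77.47119140625) start (225.86,188.72) 86x37.2 80.1
(array([ 0.56395471, -0.10443288]), (86.51151275634766, 182.3630828857422), np.float32(-0.09581051), (array([296, 152], dtype=int32), array([334, 224], dtype=int32))) [ 0.55809003 -0.10820887]
```

View pics/c10.png

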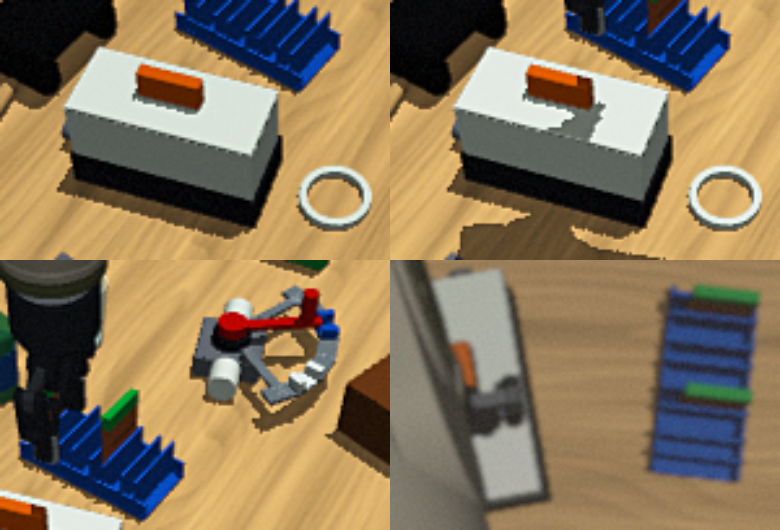

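The hood sits exactly as at the start, within 0.4 px. Both plates stand upright in the rack and the lever points at the blue notch. I'll hand it in.

```bash
python3 -c "
from rig import ctrl
print(ctrl.close_job())"
```

```text
the job is handed in; nothing more can be done
None
```

I handed the job in at about 37 s; the last check pictures showed the lever in the blue notch, both plates found in the box upright in the rack, and the hood back on its ledge, but the hand-in returned no verdict.

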